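# Load and close the bottle leak tester

## Robot

A 6-joint arm with a two-finger parallel gripper is mounted at the origin on the work surface. World frame = base frame: x ahead of the robot, y to its left, z up, the work surface at z = 0. Lengths are in mm, angles in rad, forces in N, time in s.
With the tool pointing down it reaches from about 350 to 775 mm from the base axis. Payload 7.3 kg.
Tool frame: the origin (TCP) lies between the finger pads; the fingertips stand bot.tips_ahead ahead of it and the grasp point (between the pads) lies 6 mm ahead of it (bot.tips_ahead is the distance from the TCP to the fingertips, in mm); z points along the fingers, y is the line along which they close (so a half turn about z gives the same grasp; the last joint's range is limited). The gripper opens to 92 mm and grips with 3 to 60 N. Pads are 19 mm wide; open, the fingers measure 130 mm over their backs; the gripper's body (75 mm by 190 mm) begins 47 mm behind the grasp point.
Start: joints at [-1.453, 0.342, 1.524, -0, 1.275, -0.146], TCP at [136.916, -506.85, 251.741] pointing down, gripper open.
Joint ranges: [-2.53, 2.53], [-0.77, 2.02], [0.04, 2.7], [-1, 4.14], [0.28, 2.66], [-3.11, 3.11]. Speed limits (rad/s): [2.57, 2.57, 3.14, 3.14, 3.14, 3.14].

## Interface

Orientations are given as [roll, pitch, yaw] about the fixed x, y, z axes, in that order (R = Rz(yaw) Ry(pitch) Rx(roll)).
In Python, from plant import bot gives the robot as it stands. The module is installed in compiled form; this text tells all that it offers.
- The arm moves only by the tool step_arm, never from a script. Its argument "targets" is one flat list of numbers, 7 for each row, row after row: the opening, from 0 (shut) to 1 (fully open), then the shift along the tool's x, y, z each as a share of 100 mm, from -1 to 1, then the turn, a rotation vector about the tool's x, y, z each as a share of pi/4 rad, from -1 to 1. A call has 1 to 20 rows; each row is the pose to reach, as a shift and turn from the pose commanded when the call began, along the tool's axes at that moment; what a row does not reach only later rows make up. A row lasts 1/8 s, in which the tool goes at most 62.5 mm and 10.7 degrees, less where a joint would pass 70% of its speed; a pose out of reach is approached as far as the arm can. A call with a number of a shift or a turn outside -1 to 1 is refused whole. A call with a gripper value outside its range is refused whole. The fingers move at their own pace and stop on an object; the grip force is fixed at half the most. Time passes only in rows, so rows that repeat a pose let the fingers close. It gives the time, the measured TCP pose, the force, the opening and the grip force at its end, in the units of the state.
- bot.get_obs(): the state, without advancing time (a new reading comes with each control period).
- bot.capture(name): name is "side" or "top" or "wrist"; returns (picture, depth): 384x512x3 uint8, blue, green, red; 384x512 float32, mm along the optical axis (not along the pixel's ray), 0 where there is no reading.
- bot.camera_info(name): a dict with "fx", "fy", "cx", "cy" (pixels), "camera_from_world" (4x4, takes a point from world to camera coordinates); the wrist camera has in their place "hand_eye" (4x4, takes a point from camera to tool coordinates, whose origin is the TCP and whose axes are the flange's). Camera axes: x right, y down, z forward; pixel columns grow to the right and rows downward; lengths in mm; the calibration is good to about 2 mm. A picture is of the moment at which its call begins: read the wrist's pose just before it. camera_info takes no time and is no camera call.
- bot.close_job(): hands the job in; it is judged then, once.
The state is a dict: "time": time; "joint_positions": joint angles; "dq": joint speeds; "tau": joint torques, N m; "tool_pos": TCP position; "tcp_rot": TCP orientation; "contact_force": force on the tool from outside, world axes, zero at the start; "moment": the same for the moment, N m; "grip_width": finger opening in mm; "finger_force": force on a finger pad.
Only numpy, scipy, OpenCV 4.12 (cv2) and the standard library are available. Lean on these libraries where they do the work, as an engineer would, in place of code of your own. Each camera call takes 0.05 s, during which the arm holds its last target. There are 200 camera calls.

## Task

Load the leak tester: swing its red clamp well up out of the way and pull the empty tray out as far as it goes, then stand every pale square bottle that is waiting by the tester upright in its own cell, and lower the yellow hold-down plate over the tray's two pins until it rests flush on both end walls. After that push the tray fully home and last of all swing the clamp back down until its rubber foot rests on the plate; leave the label roll, the marker and the carton where they are.

Things in the scene. Friction and masses are not known exactly. Their poses are not given: they have to be found in the camera images.
- bottle1_mid (a point): Pale square bottle, standing loose, 0.12 kg: body 52 x 52 mm, 72 mm high; round green cap 36 mm in diameter from 80 to 110 mm above its base. Point: on its axis half-way up, 55 mm above its base; z up the axis, x and y square to the sides. In the tray there is finger room beside the cap, not beside the body. Two to four bottles are present, the others absent.
- bottle2_mid (a point): Another such bottle, or absent: same size, same point (55 mm above its base) and axes as bottle1.
- bottle3_mid (a point): Another such bottle, or absent: same size, same point (55 mm above its base) and axes as bottle1.
- bottle4_mid (a point): Another such bottle, or absent: same size, same point (55 mm above its base) and axes as bottle1.
- plate_handle (a point): Yellow plate 130 (x) x 204 (y) x 10 mm, 0.35 kg, flat on the bench, with two 15.5 mm through holes at y = +/-86 mm, x = 0. On it a black bridge handle: a bar 100 mm long along x, 14 mm wide (y), 14 mm high, top 48 mm above the plate's underside, on two feet. Point: under the bar's middle, 34 mm above the plate's underside, over its centre; z up. Either way round fits.
- tray_floor (a point): Aluminium tray. Point: centre of its floor's upper face, 28 mm above the bench, moving with it; x across, +y the closing direction, z up. A grey cross (12 mm thick) and side strips, 45 mm high, make 2 x 2 cells 68 (x) x 72 (y) mm, centres at x = +/-40, y = +/-42 mm. End walls at y = +/-78 to 94 mm, 160 mm wide, tops 114 mm above this point: the flush plate lies on these, 4 mm above the caps.
- pin_outer (a point): Foot of the locating pin on top of the tray's outer (handle) end wall, at x = 0, y = -86 mm from the tray's centre, 114 mm above its floor. Upright steel pin 12 mm in diameter, 25 mm high, the top 8 mm tapered to 6 mm.
- pin_inner (a point): Foot of the same kind of pin on the inner end wall, y = +86 mm.
- tester: Leak tester, fixed: grey base 180 x 330 mm, 20 mm high, that carries the tray, and a blue box 180 (x) x 100 (y) mm, 152 mm high, from y = 114 to 214 mm. Origin on the bench under the centre of the tray when home; axes as the tray's.
- tray_handle (a point): Middle of the tray's black handle bar: 110 mm long along the tray's x, 14 mm in diameter, 60 mm outside the outer (-y) end wall, 130 mm above the bench, on two stems at x = +/-48 mm. x, y, z as the tray's.
- tray (a joint): How far the tray is pulled out, in m: 0 fully home, up to 0.115 out. It slides stiffly (about 2.5 N) and stays where it is left.
- clamp (a joint): Angle of the red clamp arm in rad: 0 when its rubber foot just meets a flush plate with the tray home, growing as it swings up and back (upright at about 1.15, stop at 1.7). A stiff hinge (about 2.5 N at the grip): it stays where it is left.
- clamp_hinge (a point): Hinge axis of the clamp, on the front of the blue box's top, 170 mm above the bench; axis along this point's x. x, y, z as the tray's. Clamp at 0: the arm reaches towards -y.
- clamp_grip (a point): Middle of the clamp's black T-grip: a round bar 90 mm long along the clamp's x, 16 mm in diameter. At clamp angle 0 it lies 110 mm to the -y side of the hinge and 50 mm above it; the red arm (14 mm wide) joins its middle. The foot is 68 mm from the hinge.
- label_roll: White paper roll with yellow spots, 110 mm in diameter, 100 mm high, standing on end; origin at the centre of its underside. Leave alone.
- marker: Yellow marker pen with a black end, 130 mm long along its x, 16 mm thick, lying; origin under its middle. Leave alone.
- carton: Small brown carton 80 x 80 x 60 mm; origin at the centre of its underside. Leave alone.

How it is judged (in metres and radians):
On the way, in this order (a step that is already met when the one before it is completed fails the run):
1. the clamp is swung up and the tray pulled out (value of joint clamp above 0.9 rad and value of joint tray above 0.095 m), for 0.2 s.
2. every bottle present stands upright on the floor of a cell of the tray, let go (z of bottle1_mid in the frame of tray_floor between 0.049 and 0.061 m and x of bottle1_mid in the frame of tray_floor between -0.06 and 0.06 m and y of bottle1_mid in the frame of tray_floor between -0.06 and 0.06 m and angle between each of bottle1_mid, bottle2_mid, bottle3_mid, bottle4_mid's own z axis and vertical below 0.12 rad and z of bottle2_mid in the frame of tray_floor between 0.049 and 0.061 m and x of bottle2_mid in the frame of tray_floor between -0.06 and 0.06 m and y of bottle2_mid in the frame of tray_floor between -0.06 and 0.06 m and z of bottle3_mid in the frame of tray_floor between 0.049 and 0.061 m and x of bottle3_mid in the frame of tray_floor between -0.06 and 0.06 m and y of bottle3_mid in the frame of tray_floor between -0.06 and 0.06 m and z of bottle4_mid in the frame of tray_floor between 0.049 and 0.061 m and x of bottle4_mid in the frame of tray_floor between -0.06 and 0.06 m and y of bottle4_mid in the frame of tray_floor between -0.06 and 0.06 m and contact force between each of bottle1, bottle2, bottle3, bottle4 and the fingers below 0.2 N), for 0.2 s.
3. the plate rests flush on both end walls over the pins, let go, with the bottles in their cells (z of plate_handle in the frame of tray_floor between 0.143 and 0.1515 m and x of plate_handle in the frame of tray_floor between -0.006 and 0.006 m and y of plate_handle in the frame of tray_floor between -0.006 and 0.006 m and angle between plate_handle's own z axis and vertical below 0.025 rad and angle between the y axis of plate_handle and the y axis of tray_floor, either way round below 0.06 rad and z of bottle1_mid in the frame of tray_floor between 0.049 and 0.061 m and x of bottle1_mid in the frame of tray_floor between -0.06 and 0.06 m and y of bottle1_mid in the frame of tray_floor between -0.06 and 0.06 m and angle between each of bottle1_mid, bottle2_mid, bottle3_mid, bottle4_mid's own z axis and vertical below 0.12 rad and z of bottle2_mid in the frame of tray_floor between 0.049 and 0.061 m and x of bottle2_mid in the frame of tray_floor between -0.06 and 0.06 m and y of bottle2_mid in the frame of tray_floor between -0.06 and 0.06 m and z of bottle3_mid in the frame of tray_floor between 0.049 and 0.061 m and x of bottle3_mid in the frame of tray_floor between -0.06 and 0.06 m and y of bottle3_mid in the frame of tray_floor between -0.06 and 0.06 m and z of bottle4_mid in the frame of tray_floor between 0.049 and 0.061 m and x of bottle4_mid in the frame of tray_floor between -0.06 and 0.06 m and y of bottle4_mid in the frame of tray_floor between -0.06 and 0.06 m and contact force between plate and the fingers below 0.2 N), for 0.2 s.
4. the tray is pushed fully home with the plate still flush (value of joint tray below 0.005 m and z of plate_handle in the frame of tray_floor between 0.143 and 0.1515 m and x of plate_handle in the frame of tray_floor between -0.006 and 0.006 m and y of plate_handle in the frame of tray_floor between -0.006 and 0.006 m and angle between plate_handle's own z axis and vertical below 0.025 rad and angle between the y axis of plate_handle and the y axis of tray_floor, either way round below 0.06 rad), for 0.2 s.
5. the clamp is swung down onto the plate (all of step 4 and value of joint clamp below 0.045 rad), for 0.2 s.
At the end, for the whole second after the job is handed in: Every bottle present stands in a cell of the tray (base within 6 mm of its floor, tilt under 0.12 rad); the plate is over both pins and flush (within 4 mm in height, 6 mm sideways, tilt under 0.025 rad) and at rest; tray within 5 mm of fully home; clamp angle under 0.045 rad (all of step 5 and z of bottle1_mid in the frame of tray_floor between 0.049 and 0.061 m and x of bottle1_mid in the frame of tray_floor between -0.06 and 0.06 m and y of bottle1_mid in the frame of tray_floor between -0.06 and 0.06 m and angle between each of bottle1_mid, bottle2_mid, bottle3_mid, bottle4_mid's own z axis and vertical below 0.12 rad and z of bottle2_mid in the frame of tray_floor between 0.049 and 0.061 m and x of bottle2_mid in the frame of tray_floor between -0.06 and 0.06 m and y of bottle2_mid in the frame of tray_floor between -0.06 and 0.06 m and z of bottle3_mid in the frame of tray_floor between 0.049 and 0.061 m and x of bottle3_mid in the frame of tray_floor between -0.06 and 0.06 m and y of bottle3_mid in the frame of tray_floor between -0.06 and 0.06 m and z of bottle4_mid in the frame of tray_floor between 0.049 and 0.061 m and x of bottle4_mid in the frame of tray_floor between -0.06 and 0.06 m and y of bottle4_mid in the frame of tray_floor between -0.06 and 0.06 m and linear speed of plate below 0.02 m/s); the robot touches nothing.
It fails at once if the label roll is moved more than 30 mm (distance of label_roll from where it was at the start of the episode above 0.03 m).
It fails at once if the marker is moved more than 30 mm (distance of marker from where it was at the start of the episode above 0.03 m).
It fails at once if the carton is moved more than 30 mm (distance of carton from where it was at the start of the episode above 0.03 m).
Of bottle1, bottle2, bottle3, bottle4 only 2 to 4 are there at a start; the rules pass over those that are not, and their reading is None.
At some moment in a run one of plate, bottle1, bottle2, bottle3, bottle4 may be knocked a few centimetres aside while the robot is not near it.
It also fails if it takes over 210 s, if anything falls off the work surface, if the arm or the gripper's body presses on something with over 40 N, if the wrist force passes 120 N, or if a joint passes its speed limit or range.

## Working session

There is one attempt and no reset: what is moved stays moved. The work goes in short steps, Python scripts to look and compute and a tool call to move; the robot and the scene stay as the last step left them, time stands still between calls to the robot, and variables do not carry over. Pictures are saved under pics/ and viewed, at most 15 in all, crops included, and the job is handed in when it is done.

Besides the shell and the picture viewer there is one more tool, called after "Call:" in YAML: its name, and indented under it one key for each argument. step_arm: Moves the arm, as the interface text tells. Shift numbers are shares of 100 mm and turn numbers shares of pi/4 rad, none past 1 either way. Its arguments: {"type":"object","properties":{"targets":{"type":"array"}},"required":["targets"]}

```bash
mkdir -p pics
cat > h.py <<'E'
import numpy as np, cv2
from plant import bot
from scipy.spatial.transform import Rotation as R
def cap(name):
    o=bot.get_obs(); im,d=bot.capture(name); ci=bot.camera_info(name)
    if 'hand_eye' in ci:
        T=np.eye(4);T[:3,:3]=R.from_euler('xyz',o['tcp_rot']).as_matrix();T[:3,3]=o['tool_pos']
        W=T@np.array(ci['hand_eye'])
    else: W=np.linalg.inv(np.array(ci['camera_from_world']))
    v,u=np.mgrid[:384,:512]
    P=np.stack([(u-ci['cx'])/ci['fx']*d,(v-ci['cy'])/ci['fy']*d,d],-1)@W[:3,:3].T+W[:3,3]
    P[d==0]=np.nan
    return im,d,P,W,ci
def save(n,im,s=1.5): cv2.imwrite('pics/'+n+'.png',cv2.resize(im,None,fx=s,fy=s,interpolation=cv2.INTER_CUBIC))
E
python3 - <<'E'
from h import *
print(bot.get_obs(), bot.tips_ahead)
for n in('top','side','wrist'):
    im,d,P,W,ci=cap(n); save(n+'0',im); np.savez(n+'0.npz',im=im,P=P); print(n,W.round(2).tolist(),ci['fx'],ci['cx'],ci['cy'])
E
```

```text
{'time': 0.0, 'joint_positions': array([-1.45300555e+00,  3.42747712e-01,  1.52501531e+00, -1.27402274e-05,
        1.27541081e+00, -1.45980325e-01]), 'dq': array([ 0.0001476 , -0.00056575, -0.00053338,  0.00234998,  0.00178348,
        0.00034409]), 'tau': array([-4.38348679e-04, -4.31243920e+01, -2.44222856e+01,  7.18801282e-02,
        5.60044439e-02, -1.52467323e-04]), 'tool_pos': array([ 136.86341112, -506.46128004,  251.03256728]), 'tcp_rot': array([-3.14002652e+00, -2.17948486e-04,  2.63774654e-01]), 'contact_force': array([ 0.70310976,  0.15602405, -0.42698572]), 'moment': array([ 0.00390547,  0.01724393, -0.00960609]), 'finger_force': 0.0, 'grip_width': 91.53287524194245} 25.0
top [[0.04, -0.98, 0.21, 300.49], [-1.0, -0.03, 0.01, -34.17], [-0.0, -0.21, -0.98, 1302.38], [0.0, 0.0, 0.0, 1.0]] 405.91082293321944 256.61348786577037 198.35072789583907
side [[0.81, -0.41, 0.41, -73.77], [-0.58, -0.58, 0.57, -889.95], [0.0, -0.7, -0.71, 1224.56], [0.0, 0.0, 0.0, 1.0]] 413.1197463873303 249.0126984642584 182.1898547102504
wrist [[0.26, -0.93, -0.24, 200.94], [-0.97, -0.25, -0.06, -488.06], [-0.0, 0.25, -0.97, 383.27], [0.0, 0.0, 0.0, 1.0]] 345.5255339808063 259.2218439714421 186.25550889786507
```

View pics/top0.png

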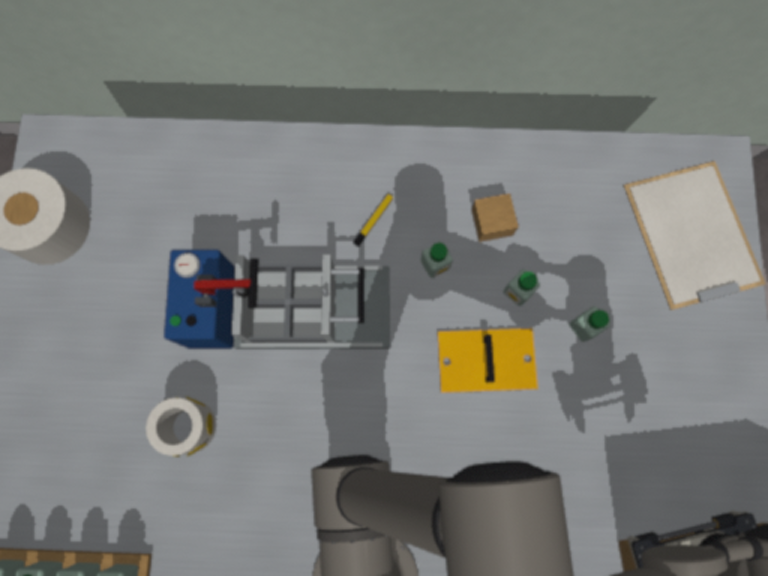

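View pics/side0.png

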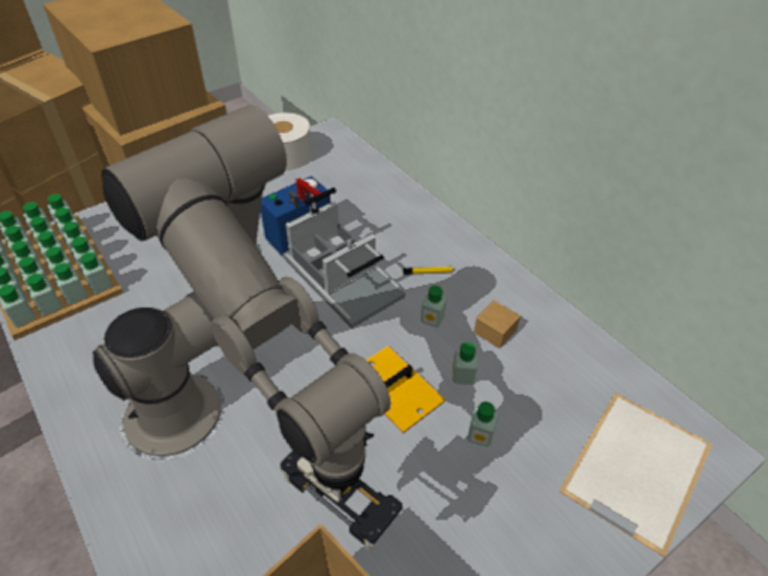

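Run:
```python
from h import *
z=np.load('top0.npz');im,P=z['im'],z['P']
def blob(m,name):
    n,l,s,c=cv2.connectedComponentsWithStats(m.astype(np.uint8))
    for i in range(1,n):
        if s[i,4]<15: continue
        k=(l==i); q=P[k]; q=q[~np.isnan(q[:,0])]
        if len(q)<10: continue
        r=cv2.minAreaRect(q[:,:2].astype(np.float32))
        print(name,s[i,4],(c[i]*1.5).round(),'med',np.median(q,0).round(1),'z',np.percentile(q[:,2],[5,95]).round(),'rect',[np.round(x,1) for x in r])
h=cv2.cvtColor(im,cv2.COLOR_BGR2HSV);H,S,V=[h[...,i].astype(int) for i in range(3)]
blob((H>55)&(H<85)&(S>120)&(P[...,2]>95),'cap')
blob((H>18)&(H<32)&(S>170),'yel')
blob((V<45)&(P[...,2]<400)&(P[...,2]>20),'blk')
blob((H>100)&(H<125)&(S>120)&(P[...,2]>145)&(P[...,2]<162),'blue')
blob((H>8)&(H<18)&(S>110)&(P[...,2]>50)&(P[...,2]<66),'carton')
blob(((H<6)|(H>174))&(S>150),'red')
x0,y0=120,150
blob((S<60)&(P[...,2]>138)&(P[...,2]<150)&(np.mgrid[:384,:512][1]>148)&(np.mgrid[:384,:512][1]<235),'wall')
```

```text
cap 86 [438. 252.] med [ 656.  -124.6  110.9] z [106. 114.] rect [array([ 657.1, -124.8]), array([28., 31.]), np.float64(73.9)]
cap 96 [527. 280.] med [ 602.1 -304.3  110.6] z [104. 115.] rect [array([ 603.1, -304. ]), array([29.2, 30.8]), np.float64(87.3)]
cap 104 [598. 319.] med [ 528.7 -444.6  110. ] z [102. 113.] rect [array([ 530.1, -445.3]), array([30.3, 31.6]), np.float64(82.6)]
cap 36 [175. 320.] med [489.3 378.7 157.6] z [151. 162.] rect [array([489.7, 378.2]), array([17.2, 18.5]), np.float64(79.0)]
yel 109 [376. 215.] med [766.    6.8  16.4] z [12. 21.] rect [array([765.6,   8.1]), array([ 12.2, 106.8]), np.float64(57.9)]
yel 2326 [486. 360.] med [ 450.2 -233.4   10.9] z [ 6. 16.] rect [array([ 452.3, -239.3]), array([127.2, 200.6]), np.float64(4.1)]
yel 20 [209. 423.] med [298.9 324.7  51.5] z [45. 59.] rect [array([298.9, 324.8]), array([29.6,  2.1]), np.float64(6.4)]
blk 163 [252. 284.] med [544.1 217.2 239.8] z [173. 244.] rect [array([547.6, 231.1]), array([87.2, 40.9]), np.float64(2.3)]
blk 106 [360. 297.] med [547.4  27.3 137. ] z [132. 141.] rect [array([555.4,  27.
[... 1001 characters left out ...]
t [array([603.9, 333.1]), array([55.6, 51.9]), np.float64(4.6)]
carton 438 [495. 214.] med [ 758.8 -249.5   60.2] z [56. 64.] rect [array([ 759.6, -249.7]), array([79.6, 77.3]), np.float64(13.7)]
red 225 [220. 284.] med [545.7 285.1 231.9] z [184. 240.] rect [array([552.3, 271. ]), array([98.2, 58.9]), np.float64(71.4)]
wall 87 [239. 266.] med [604.5 269.4 142.7] z [139. 146.] rect [array([603.6, 268.7]), array([48.2, 16.3]), np.float64(6.3)]
wall 269 [325. 296.] med [543.3  95.8 142.8] z [139. 147.] rect [array([553.3,  96.3]), array([159. ,  16.3]), np.float64(2.1)]
wall 148 [237. 316.] med [502.4 265.5 142.7] z [139. 146.] rect [array([505.5, 266.1]), array([76.9, 16.3]), np.float64(1.9)]
```

Run:
```python
from h import *
z=np.load('top0.npz');save('crop1',z['im'][150:245,100:270],4)
```

```text
(no output)
```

View pics/crop1.png

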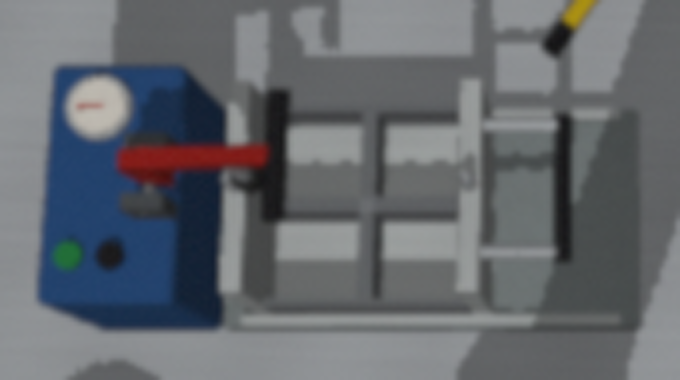

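Three bottles, the plate, and the tester (yaw ≈ 0.04) are located: caps at (438,252), (527,280) and (598,319), the T‑grip at (253,284), and the tray handle at (360,297). I'm setting out toward the clamp.

Call:
step_arm:
  targets: [1,0,0,-0.8,0,0,0.285,1,0,0,-0.8,0,0,0.285,1,0,0,-0.8,0,0,0.285]

```text
time: 0.52
tool_pos: [137.0, -507.2, 332.8]
tcp_rot: [3.139, -0.0, 0.04]
contact_force: [0.3, 0.7, -0.3]
grip_width: 91.7
finger_force: 0.0
```

Call:
step_arm:
  targets: [1,1,-1,0,0,0,0,1,1,-1,0,0,0,0,1,1,-1,0,0,0,0]

```text
time: 0.9
tool_pos: [234.3, -400.2, 330.4]
tcp_rot: [-3.139, 0.0, 0.044]
contact_force: [-0.2, -0.0, -0.1]
grip_width: 91.9
finger_force: 0.0
```

Call:
step_arm:
  targets: [1,1,-1,0,0,0,0,1,1,-1,0,0,0,0,1,1,-1,0,0,0,0]

```text
time: 1.27
tool_pos: [329.9, -297.0, 330.7]
tcp_rot: [-3.14, 0.001, 0.044]
contact_force: [-0.0, -0.6, 0.1]
grip_width: 91.7
finger_force: 0.0
```

Call:
step_arm:
  targets: [1,1,-1,0,0,0,0,1,1,-1,0,0,0,0,1,1,-1,0,0,0,0]

```text
time: 1.65
tool_pos: [425.9, -193.8, 330.7]
tcp_rot: [-3.141, 0.001, 0.043]
contact_force: [0.4, 0.1, 0.2]
grip_width: 91.8
finger_force: 0.0
```

Call:
step_arm:
  targets: [1,1,-1,0,0,0,0,1,1,-1,0,0,0,0,1,1,-1,0,0,0,0]

```text
time: 2.02
tool_pos: [521.8, -90.4, 330.4]
tcp_rot: [-3.141, 0.002, 0.042]
contact_force: [0.3, -1.0, -0.2]
grip_width: 91.9
finger_force: 0.0
```

Call:
step_arm:
  targets: [1,0,-1,0,0,0,0,1,0,-1,0,0,0,0]

```text
time: 2.28
tool_pos: [516.2, 8.7, 330.9]
tcp_rot: [3.141, 0.002, 0.039]
contact_force: [0.0, -1.0, -0.3]
grip_width: 91.9
finger_force: 0.0
```

Call:
step_arm:
  targets: [1,0,-1,0,0,0,0,1,0,-1,0,0,0,0,1,0,-1,0,0,0,0,1,0,-1,0,0,0,0]

```text
time: 2.78
tool_pos: [512.8, 106.8, 331.3]
tcp_rot: [3.14, 0.001, 0.039]
contact_force: [-0.7, 0.6, -0.5]
grip_width: 91.8
finger_force: 0.0
```

Run:
```python
from h import *
o=bot.get_obs();print(o['time'],o['tool_pos'],o['tcp_rot'],o['joint_positions'])
im,d,P,W,ci=cap('wrist');np.savez('w1.npz',im=im,P=P);save('w1',im)
```

```text
2.775 [512.78916496 106.82426169 331.31629861] [3.14041817e+00 6.81222912e-04 3.87825680e-02] [ 5.96587001e-02  2.90981872e-01  1.37782918e+00 -1.16551882e-03
  1.47348726e+00  1.59178570e+00]
```

View pics/w1.png

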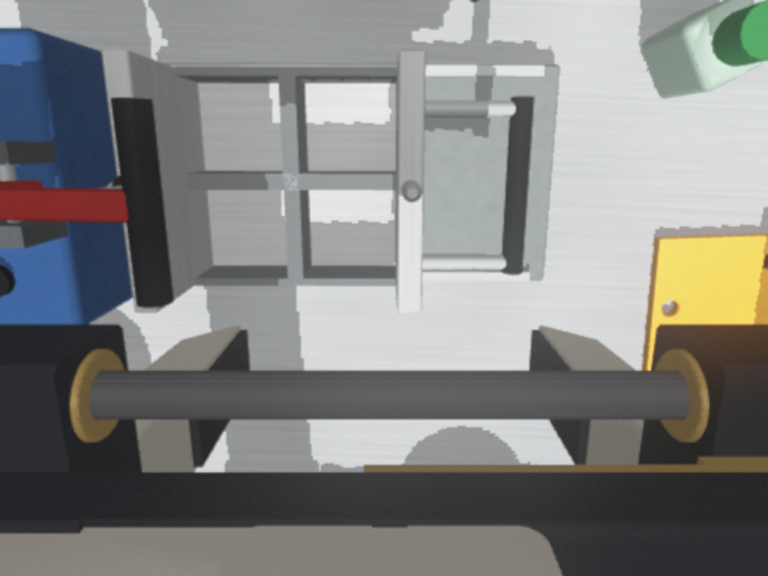

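The wrist view shows the clamp bar running from (135,100) to (152,305), the tray handle at (517,185), and the outer pin at (412,190). Next I'm measuring these.

Run:
```python
from h import *
z=np.load('w1.npz');P=z['P'];V=z['im'].max(2)
v,u=np.mgrid[:384,:512]
def m(name,k):
    q=P[k];q=q[~np.isnan(q[:,0])];r=cv2.minAreaRect(q[:,:2].astype(np.float32));print(name,len(q),np.median(q,0).round(1),np.percentile(q[:,2],[5,50,95]).round(1),[np.round(x,1) for x in r])
m('clamp',(V<60)&(u>70)&(u<116)&(v>62)&(v<208)&(P[...,2]>215))
m('handle',(V<60)&(u>330)&(u<358)&(v>60)&(v<185)&(P[...,2]>110))
m('wall',(u>262)&(u<285)&(v>30)&(v<210)&(P[...,2]>138)&(P[...,2]<147))
m('pin',(u>262)&(u<285)&(v>110)&(v<140)&(P[...,2]>157))
m('red',(z['im'][...,2]>100)&(z['im'][...,1]<50)&(u<90))
```

```text
clamp 3414 [553.  215.4 238.5] [233.  238.5 240.3] [array([549.2, 217.6]), array([89.2, 15.7]), np.float64(2.0)]
  return _methods._mean(a, axis=axis, dtype=dtype,
  ret = um.true_divide(
Traceback (most recent call last):
IndexError: index -1 is out of bounds for axis 0 with size 0
```

Call:
step_arm:
  targets: [1,0.14,-0.55,0,0,0,0,1,0.14,-0.55,0,0,0,0]

```text
time: 3.08
tool_pos: [525.0, 164.9, 331.2]
tcp_rot: [-3.141, 0.0, 0.041]
contact_force: [0.0, -1.3, -0.3]
grip_width: 91.8
finger_force: 0.0
```

Call:
step_arm:
  targets: [1,0,-0.54,0,0,0,0,1,0,-0.54,0.4,0,0,0,1,0,-0.54,0.93,0,0,0,1,0,-0.54,0.93,0,0,0,0,0,-0.54,0.93,0,0,0,0,0,-0.54,0.93,0,0,0,0,0,-0.54,0.93,0,0,0,0,0,-0.54,0.93,0,0,0,0,0,-0.54,0.93,0,0,0,0,0,-0.54,0.93,0,0,0]

```text
time: 4.32
tool_pos: [522.2, 218.2, 238.7]
tcp_rot: [3.141, 0.0, 0.04]
contact_force: [0.1, 0.5, -0.1]
grip_width: 36.4
finger_force: 0.0
```

Call:
step_arm:
  targets: [0,0,0,0,0,0,0,0,0,0,0,0,0,0,0,0,0,0,0,0,0,0,0,0,0,0,0,0,0,0,0,0,0,0,0]

```text
time: 4.95
tool_pos: [522.3, 216.7, 238.8]
tcp_rot: [3.139, 0.0, 0.04]
contact_force: [-0.6, -6.4, 2.1]
grip_width: 15.3
finger_force: 30.0
```

Call:
step_arm:
  targets: [0,0,-0.07,-0.1,0,0,0,0,0,-0.15,-0.2,0,0,0,0,0,-0.24,-0.285,0,0,0,0,0,-0.33,-0.36,0,0,0,0,0,-0.44,-0.425,0,0,0,0,0,-0.54,-0.48,0,0,0,0,0,-0.66,-0.525,0,0,0,0,0,-0.77,-0.56,0,0,0,0,0,-0.89,-0.577,0,0,0,0,0,-1,-0.585,0,0,0,0,0,-1,-0.585,0,0,0]

```text
time: 6.32
tool_pos: [519.3, 318.3, 298.1]
tcp_rot: [-3.141, -0.003, 0.04]
contact_force: [4.2, 0.3, 5.5]
grip_width: 15.0
finger_force: 30.0
```

Call:
step_arm:
  targets: [0,0,-0.1,0,0,0,0,0,0,-0.2,0.01,0,0,0,0,0,-0.26,0.02,0,0,0,0,0,-0.26,0.02,0,0,0]

```text
time: 6.82
tool_pos: [518.2, 343.8, 295.4]
tcp_rot: [3.141, -0.002, 0.04]
contact_force: [4.9, -1.1, 1.9]
grip_width: 15.1
finger_force: 30.0
```

Call:
step_arm:
  targets: [0.6,0,0,0,0,0,0,0.6,0,0,0,0,0,0,0.6,0,0,0,0,0,0,0.6,0,0,0,0,0,0,0.6,0,0,0,0,0,0,0.6,0,0,-0.6,0,0,0,0.6,0,0,-0.6,0,0,0,0.6,0,1,-0.6,0,0,0,0.6,0,1,-0.6,0,0,0,0.6,0,1,-0.6,0,0,0]

```text
time: 8.07
tool_pos: [521.4, 241.9, 355.3]
tcp_rot: [3.141, -0.0, 0.037]
contact_force: [0.0, 0.6, -0.1]
grip_width: 55.4
finger_force: 0.0
```

Call:
step_arm:
  targets: [0.6,0,1,0,0,0,0,0.6,0,1,0,0,0,0,0.6,0,1,0,0,0,0]

```text
time: 8.45
tool_pos: [525.5, 143.0, 355.1]
tcp_rot: [3.142, -0.0, 0.037]
contact_force: [-0.3, 0.0, -0.8]
grip_width: 55.5
finger_force: 0.0
```

Run:
```python
from h import *
o=bot.get_obs();print(o['time'],o['tool_pos'],o['tcp_rot'])
im,d,P,W,ci=cap('wrist');np.savez('w2.npz',im=im,P=P);save('w2',im)
V=im.max(2).astype(int)
k=(V<60)&(P[...,2]>120)&(P[...,2]<150)&(P[...,1]<60)&(P[...,1]>-50)
n,l,s,c=cv2.connectedComponentsWithStats(k.astype(np.uint8))
for i in range(1,n):
  if s[i,4]>100:
    q=P[l==i];r=cv2.minAreaRect(q[:,:2].astype(np.float32));print(s[i],np.median(q,0).round(1),np.percentile(q[:,2],95),[np.round(x,1) for x in r])
```

```text
8.45 [525.48595017 143.01810087 355.0862123 ] [ 3.14151482e+00 -2.77298706e-05  3.72927017e-02]
```

View pics/w2.png

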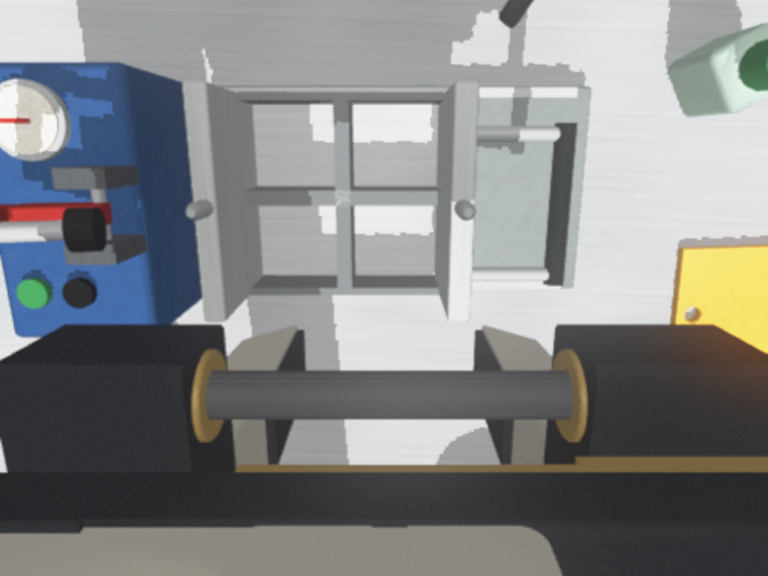

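The clamp is up. The handle runs from (565,125) to (552,285), and the pins are at (200,210) and (465,210). I'm measuring the handle.

Run:
```python
from h import *
P=np.load('w2.npz')['P']
for n,u,v in(('h',565,140),('h',558,205),('h',552,270),('pinO',465,210),('pinI',203,208),('wallO',462,120),('wallO',460,280),('wallI',198,120),('wallI',215,290)):
    a,b=int(u/1.5),int(v/1.5);print(n,np.nanmedian(P[b-1:b+2,a-1:a+2].reshape(-1,3),0).round(1))
```

```text
h [600.   32.3 135.4]
h [558.   31.2 135.6]
h [512.3  29.7 135.3]
pinO [555.   98.3 165.8]
pinI [549.8 263.2 158.6]
wallO [609.4 100.6 141.1]
wallO [504.7  94.9 141.4]
wallI [603.  269.3 141.1]
wallI [490.7 263.7 141.1]
```

Call:
step_arm:
  targets: [0.6,0.22,1,0,0,0,0,0.6,0.22,1,0,0,0,0,0.6,0.22,1,0,0,0,0]

```text
time: 8.88
tool_pos: [552.0, 44.6, 354.6]
tcp_rot: [-3.141, 0.0, 0.038]
contact_force: [-0.9, 0.6, 0.9]
grip_width: 55.1
finger_force: 0.0
```

Call:
step_arm:
  targets: [0.6,0,0.16,0.5,0,0,0,0.6,0,0.16,1,0,0,0,0.6,0,0.16,1,0,0,0]

```text
time: 9.25
tool_pos: [549.9, 31.3, 251.9]
tcp_rot: [-3.14, 0.008, 0.042]
contact_force: [-0.3, -0.7, -0.2]
grip_width: 55.4
finger_force: 0.0
```

Call:
step_arm:
  targets: [0.6,0,0,0.4,0,0,0,0.6,0,0,0.8,0,0,0,0.6,0,0,0.8,0,0,0]

```text
time: 9.62
tool_pos: [551.5, 30.5, 175.0]
tcp_rot: [-3.141, 0.003, 0.041]
contact_force: [0.4, -0.3, -0.2]
grip_width: 54.8
finger_force: 0.0
```

Call:
step_arm:
  targets: [0.6,0,0,0.35,0,0,0,0.6,0,0,0.35,0,0,0,0,0,0,0.35,0,0,0,0,0,0,0.35,0,0,0,0,0,0,0.35,0,0,0,0,0,0,0.35,0,0,0,0,0,0,0.35,0,0,0,0,0,0,0.35,0,0,0,0,0,0,0.35,0,0,0]

```text
time: 10.75
tool_pos: [552.0, 28.9, 140.5]
tcp_rot: [3.141, -0.0, 0.04]
contact_force: [-0.5, -1.9, 4.0]
grip_width: 12.7
finger_force: 30.0
```

Call:
step_arm:
  targets: [0,0,0.2,0,0,0,0,0,0,0.4,0,0,0,0,0,0,0.6,0,0,0,0,0,0,0.8,0,0,0,0,0,0,1,0,0,0,0,0,0,1,0,0,0,0,0,0,1,0,0,0,0]

```text
time: 11.62
tool_pos: [555.7, -72.2, 140.5]
tcp_rot: [3.14, -0.0, 0.039]
contact_force: [-1.4, -2.1, 5.1]
grip_width: 13.1
finger_force: 30.0
```

Call:
step_arm:
  targets: [0,0,0.05,0,0,0,0,0,0,0.1,0,0,0,0,0,0,0.1,0,0,0,0,0,0,0.1,0,0,0,0]

```text
time: 12.12
tool_pos: [555.9, -78.3, 140.5]
tcp_rot: [-3.137, 0.0, 0.04]
contact_force: [-1.0, 11.0, 7.1]
grip_width: 13.6
finger_force: 30.0
```

Call:
step_arm:
  targets: [0,0,-0.04,0,0,0,0,0.5,0,-0.04,0,0,0,0,0.5,0,-0.04,0,0,0,0,0.5,0,-0.04,0,0,0,0,0.5,0,-0.04,0,0,0,0,0.5,0,-0.04,-0.5,0,0,0,0.5,0,-0.04,-1,0,0,0,0.5,0,-0.04,-1,0,0,0]

```text
time: 13.12
tool_pos: [558.0, -77.3, 244.5]
tcp_rot: [3.139, -0.008, 0.04]
contact_force: [-0.2, 0.9, -1.0]
grip_width: 46.2
finger_force: 0.0
```

Call:
step_arm:
  targets: [0.7,0,0,-0.5,0,0,0,0.7,0,0,-1,0,0,0,0.7,0,0,-1,0,0,0]

```text
time: 13.5
tool_pos: [557.2, -77.1, 343.5]
tcp_rot: [3.139, -0.007, 0.04]
contact_force: [0.3, -1.1, -0.3]
grip_width: 64.1
finger_force: 0.0
```

Call:
step_arm:
  targets: [0.7,-0.1,1,0,0,0,0,0.7,-0.1,1,0,0,0,0,0.7,-0.1,1,0,0,0,0]

```text
time: 13.88
tool_pos: [549.3, -179.4, 337.7]
tcp_rot: [-3.14, 0.004, 0.036]
contact_force: [0.6, 0.2, 0.9]
grip_width: 64.4
finger_force: 0.0
```

Call:
step_arm:
  targets: [0.7,0,1,0,0,0,0,0.7,0,1,0,0,0,0,0.7,0,1,0,0,0,0,0.7,0,1,0,0,0,0]

```text
time: 14.38
tool_pos: [554.1, -275.7, 339.2]
tcp_rot: [-3.14, 0.001, 0.041]
contact_force: [0.0, 0.2, -0.3]
grip_width: 64.2
finger_force: 0.0
```

Run:
```python
from h import *
o=bot.get_obs();print(o['time'],o['tool_pos'],o['tcp_rot'])
im,d,P,W,ci=cap('wrist');np.savez('w3.npz',im=im,P=P);save('w3',im)
```

```text
14.375 [ 554.11216883 -275.65498537  339.20236453] [-3.13991788e+00  1.30425831e-03  4.06935173e-02]
```

View pics/w3.png

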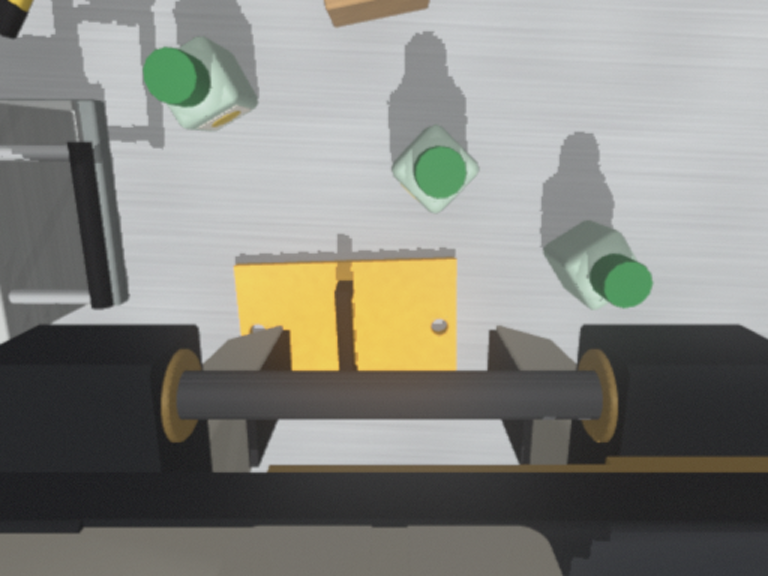

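Three bottles show clearly, with caps at (177,76), (440,171) and (621,280). Next I'm measuring cap centres and body yaws.

Run:
```python
from h import *
z=np.load('w3.npz');im,P=z['im'],z['P']
h=cv2.cvtColor(im,cv2.COLOR_BGR2HSV)
for n,u,v in(('A',177,76),('B',440,171),('C',621,280)):
    a,b=int(u/1.5),int(v/1.5); c=P[b,a]
    d=np.hypot(P[...,0]-c[0],P[...,1]-c[1])
    cap=(d<40)&(P[...,2]>107)&(P[...,2]<114)
    q=P[cap];r=cv2.minEnclosingCircle(q[:,:2].astype(np.float32))
    body=(d<65)&(P[...,2]>20)&(P[...,2]<76)
    rb=cv2.minAreaRect(P[body][:,:2].astype(np.float32))
    top=(d<65)&(P[...,2]>64)&(P[...,2]<76);rt=cv2.minAreaRect(P[top][:,:2].astype(np.float32))
    print(n,len(q),np.median(q,0).round(1),np.round(r[0],1),round(r[1],1),'body',np.round(rb[0],1),np.round(rb[1],1),round(rb[2],1),'top',np.round(rt[0],1),np.round(rt[1],1),round(rt[2],1))
k=(h[...,0]>18)&(h[...,0]<32)&(h[...,1]>150)&(P[...,2]<20)&(P[...,0]>380)&(P[...,1]<-100)
r=cv2.minAreaRect(P[k][:,:2].astype(np.float32));print('plate',r)
k=(im.max(2)<60)&(P[...,2]>35)&(P[...,2]<60)&(P[...,1]<-150);r=cv2.minAreaRect(P[k][:,:2].astype(np.float32));print('bar',r)
```

```text
A 1070 [ 658.8 -126.   109.2] [ 658.5 -125.7] 18.0 body [ 658.2 -126. ] [53.4 52.5] 30.2 top [ 658.5 -125.4] [51.7 52.4] 31.1
B 939 [ 604.1 -307.3  109.1] [ 603.9 -307.3] 17.8 body [ 603.9 -307.1] [51.8 52.3] 48.0 top [ 603.9 -307.2] [51.5 51.9] 48.2
C 801 [ 530.5 -447.8  109. ] [ 529.9 -448. ] 18.0 body [ 531.  -447.5] [50.5 52.6] 36.2 top [ 530.6 -447.2] [50.3 51.9] 36.0
plate ((461.45654296875, -238.15516662597656), (109.13426208496094, 199.68946838378906), 3.897742748260498)
bar ((0.0, 0.0), (0.0, 0.0), 0.0)
```

Call:
step_arm:
  targets: [0.7,0.55,-0.73,0,0,0,-0.638,0.7,0.55,-0.73,0,0,0,-0.638,0.7,0.55,-0.73,0,0,0,-0.638,0.7,0.55,-0.73,0,0,0,-0.638]

```text
time: 14.92
tool_pos: [606.3, -199.9, 340.4]
tcp_rot: [-3.142, -0.0, 0.542]
contact_force: [-0.6, -0.8, -0.0]
grip_width: 64.4
finger_force: 0.0
```

Call:
step_arm:
  targets: [0.7,0.83,-0.37,0,0,0,0,0.7,0.83,-0.37,0,0,0,0,0.7,0.83,-0.37,0.5,0,0,0,0.7,0.83,-0.37,1,0,0,0,0.7,0.83,-0.37,1,0,0,0]

```text
time: 15.55
tool_pos: [656.0, -126.4, 236.2]
tcp_rot: [-3.135, 0.006, 0.539]
contact_force: [-0.8, -0.4, 0.3]
grip_width: 64.4
finger_force: 0.0
```

```bash
cat >> h.py <<'E'
def st():
    o=bot.get_obs();print(round(o['time'],2),o['tool_pos'].round(1),o['tcp_rot'].round(3));return o
def rel(x,y,z,yawdeg=None):
    o=st();p=o['tool_pos'];M=R.from_euler('xyz',o['tcp_rot']).as_matrix()
    s=M.T@(np.array([x,y,z])-p)/100
    if yawdeg is not None: print('turn',-((yawdeg-np.degrees(o['tcp_rot'][2])+180)%360-180)/45)
    print('shift',s.round(3))
def bottles(cam='wrist'):
    im,d,P,W,ci=cap(cam);h=cv2.cvtColor(im,cv2.COLOR_BGR2HSV)
    k=(h[...,0]>55)&(h[...,0]<85)&(h[...,1]>120)&(P[...,2]>100)&(P[...,2]<150)&(P[...,1]<250)
    n,l,s,c=cv2.connectedComponentsWithStats(k.astype(np.uint8))
    for i in range(1,n):
        if s[i,4]<40: continue
        q=P[l==i];zt=np.median(q[:,2]);q=q[abs(q[:,2]-zt)<4];r=cv2.minEnclosingCircle(q[:,:2].astype(np.float32))
        dd=np.hypot(P[...,0]-r[0][0],P[...,1]-r[0][1])
        b=(dd<40)&(P[...,2]>20+zt-110)&(P[...,2]<zt-34);t='' 
        if b.sum()>20:
            rb=cv2.minAreaRect(P[b][:,:2].astype(np.float32));t=[np.round(x,1) for x in rb]
        print('bottle',np.round(r[0],1),round(r[1],1),'z',zt.round(1),t)
    return im,P
E
python3 - <<'E'
from h import *
rel(658.5,-125.8,103); bottles('wrist'); bottles('top')
E
```

```text
15.55 [ 656.  -126.4  236.2] [-3.135  0.006  0.539]
shift [0.032 0.017 1.331]
bottle [ 602.9 -305.7] 16.8 z 111.1 [array([ 603.5, -306.3]), array([51. , 53.9]), np.float64(47.5)]
bottle [ 529.6 -446.4] 16.1 z 110.3 [array([ 528.8, -446.4]), array([52.6, 50.4]), np.float64(35.8)]
```

Call:
step_arm:
  targets: [0.7,0,0,0.5,0,0,0,0.7,0,0,1,0,0,0,0.7,0,0,1,0,0,0,0.7,0,0,1,0,0,0]

```text
time: 16.15
tool_pos: [660.2, -128.0, 144.2]
tcp_rot: [3.137, -0.004, 0.541]
contact_force: [0.2, 0.4, 1.4]
grip_width: 64.2
finger_force: 0.0
```

Call:
step_arm:
  targets: [0.7,0,0,0.38,0,0,0,0.7,0,0,0.38,0,0,0,0.7,0,0,0.38,0,0,0,0.7,0,0,0.38,0,0,0]

```text
time: 16.65
tool_pos: [659.4, -127.8, 104.7]
tcp_rot: [3.139, -0.002, 0.541]
contact_force: [0.6, -0.2, 0.6]
grip_width: 64.2
finger_force: 0.0
```

Call:
step_arm:
  targets: [0,0,0,0.01,0,0,0,0,0,0,0.01,0,0,0,0,0,0,0.01,0,0,0,0,0,0,0.01,0,0,0,0,0,0,0.01,0,0,0,0,0,0,0.01,0,0,0]

```text
time: 17.4
tool_pos: [658.2, -127.4, 101.2]
tcp_rot: [3.141, 0.0, 0.541]
contact_force: [0.4, 0.1, 1.0]
grip_width: 36.0
finger_force: 30.0
```

Call:
step_arm:
  targets: [0,0,0,-0.5,0,0,0,0,0,0,-1,0,0,0,0,0,0,-1,0,0,0]

```text
time: 17.77
tool_pos: [660.2, -128.0, 206.3]
tcp_rot: [3.134, -0.006, 0.541]
contact_force: [-0.4, -0.6, -1.3]
grip_width: 35.5
finger_force: 30.0
```

Call:
step_arm:
  targets: [0,0,0,-0.5,0,0,-0.68,0,0,0,-1,0,0,-0.68,0,0,0,-1,0,0,-0.68,0,0,0,-1,0,0,-0.68,0,0,0,-1,0,0,-0.68]

```text
time: 18.4
tool_pos: [657.7, -127.3, 299.3]
tcp_rot: [-3.138, 0.001, 1.072]
contact_force: [-0.2, -0.6, -0.3]
grip_width: 35.2
finger_force: 30.0
```

Run:
```python
from h import *
ex=np.array([np.cos(.04),np.sin(.04)]);ey=np.array([-ex[1],ex[0]])
c=557.5*ex+53*ey;print('centre',c)
for a in(-40,40):
  for b in(-42,42): print(a,b,(c+a*ex+b*ey).round(1))
print(bot.get_obs()['grip_width'])
p=c+40*ex-42*ey
rel(p[0],p[1],330,92.3)
im,d,P,W,ci=cap('wrist');np.savez('w4.npz',im=im,P=P);save('w4',im)
```

```text
centre [554.93462475  75.25165946]
-40 -42 [516.6  31.7]
-40 42 [513.3 115.6]
40 -42 [596.6  34.9]
40 42 [593.2 118.8]
35.230297172024954
18.4 [ 657.7 -127.3  299.3] [-3.138e+00  1.000e-03  1.072e+00]
turn -0.686127876313113
shift [ 1.131 -1.314 -0.303]
```

View pics/w4.png

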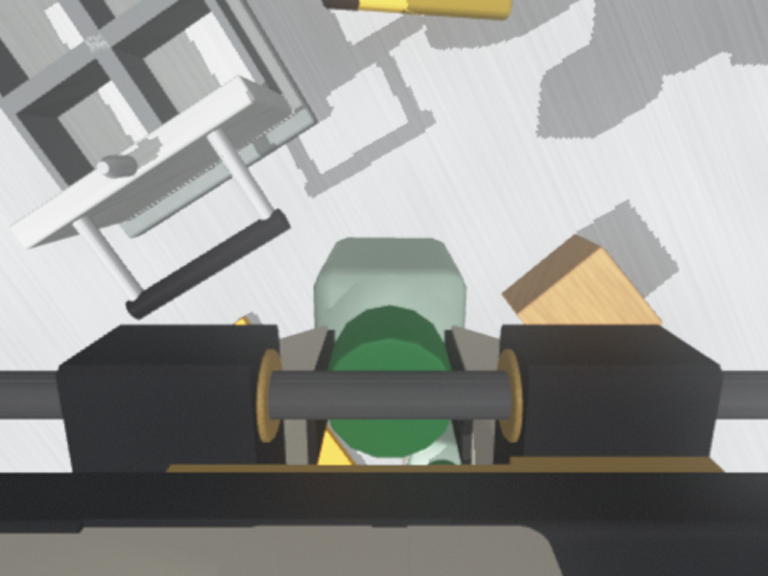

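The bottle hangs straight in the grip. The outer wall runs from (25,240) to (265,90).

Call:
step_arm:
  targets: [0,0.57,-0.66,-0.3,0,0,-0.686,0,0.57,-0.66,-0.3,0,0,-0.686,0,0.57,-0.66,-0.3,0,0,-0.686,0,0.57,-0.66,-0.3,0,0,-0.686,0,0.57,-0.66,-0.3,0,0,-0.686]

```text
time: 19.08
tool_pos: [627.2, -46.2, 330.4]
tcp_rot: [-3.14, -0.0, 1.61]
contact_force: [-0.3, 0.9, -0.8]
grip_width: 35.6
finger_force: 30.0
```

Run:
```python
from h import *
rel(596.6,34.9,330,92.3)
im,d,P,W,ci=cap('wrist');np.savez('w5.npz',im=im,P=P);save('w5',im,1.5)
k=(P[...,2]>138)&(P[...,2]<147)&(P[...,1]>-60)&(P[...,1]<200)&(abs(P[...,0]-555)<100)
n,l,s,c=cv2.connectedComponentsWithStats(k.astype(np.uint8))
for i in range(1,n):
  if s[i,4]>100:
    r=cv2.minAreaRect(P[l==i][:,:2].astype(np.float32));print(s[i],[np.round(x,1) for x in r])
k=(P[...,2]>152)&(P[...,2]<170)&(P[...,1]>-60)&(P[...,1]<200)&(abs(P[...,0]-555)<50)
n,l,s,c=cv2.connectedComponentsWithStats(k.astype(np.uint8))
for i in range(1,n):
  if s[i,4]>10: q=P[l==i];q=q[q[:,2]>q[:,2].max()-4];print('pin',s[i],q.mean(0))
```

```text
19.07 [627.2 -46.2 330.4] [-3.14 -0.    1.61]
turn -0.0017696114639673194
shift [ 0.822 -0.275  0.005]
[ 100  119  174   18 2782] [array([558. ,  -7.8]), array([159.5,  15.9]), np.float64(2.2)]
pin [176 122  15  14 164] [558.2024524   -7.41885562 165.57806281]
```

Call:
step_arm:
  targets: [0,0.85,-0.275,0,0,0,0,0,0.85,-0.275,0,0,0,0,0,0.85,-0.275,0,0,0,0,0,0.85,-0.275,0.3,0,0,0,0,0.85,-0.275,0.6,0,0,0,0,0.85,-0.275,0.8,0,0,0,0,0.85,-0.275,0.8,0,0,0]

```text
time: 20.0
tool_pos: [595.7, 36.7, 249.3]
tcp_rot: [-3.138, 0.0, 1.611]
contact_force: [-0.4, 0.0, -1.0]
grip_width: 35.5
finger_force: 30.0
```

Call:
step_arm:
  targets: [0,0,0,0.4,0,0,0,0,0,0,0.8,0,0,0,0,0,0,1,0,0,0,0,0,0,1,0,0,0]

```text
time: 20.5
tool_pos: [596.1, 37.2, 150.6]
tcp_rot: [-3.14, 0.0, 1.613]
contact_force: [0.1, -0.4, -0.5]
grip_width: 35.5
finger_force: 30.0
```

Call:
step_arm:
  targets: [0,0,0,0.1,0,0,0,0,0,0,0.2,0,0,0,0,0,0,0.2,0,0,0,0.55,0,0,0.2,0,0,0,0.55,0,0,0.2,0,0,0,0.55,0,0,0.2,0,0,0,0.55,0,0,0.2,0,0,0,0.55,0,0,-0.2,0,0,0,0.55,0,0,-0.6,0,0,0,0.55,0,0,-1,0,0,0,0.55,0,0,-1,0,0,0]

```text
time: 21.88
tool_pos: [597.6, 37.8, 255.0]
tcp_rot: [3.134, 0.001, 1.614]
contact_force: [-0.1, 0.5, 0.1]
grip_width: 50.2
finger_force: 0.0
```

Call:
step_arm:
  targets: [0.7,0,0,-0.4,0,0,0,0.7,0,0,-0.8,0,0,0,0.7,-1,0,-0.8,0,0,0,0.7,-1,0,-0.8,0,0,0,0.7,-1,0,-0.8,0,0,0]

```text
time: 22.5
tool_pos: [600.2, -64.6, 329.8]
tcp_rot: [-3.14, 0.0, 1.61]
contact_force: [1.0, 0.6, -0.6]
grip_width: 64.0
finger_force: 0.0
```

Run:
```python
from h import *
im,P=bottles('wrist');save('w6',im)
bottles('top');rel(604,-307.2,330,138)
```

```text
bottle [ 603.1 -305.4] 16.9 z 110.5 [array([ 603.4, -306.2]), array([50.5, 53.2]), np.float64(46.7)]
bottle [ 529.6 -445.5] 16.3 z 110.5 [array([ 528.6, -445.9]), array([52.2, 50. ]), np.float64(36.0)]
22.6 [600.2 -62.  330.2] [-3.140e+00 -1.000e-03  1.613e+00]
turn -1.012842279846369
shift [-2.451 -0.066  0.   ]
```

View pics/w6.png

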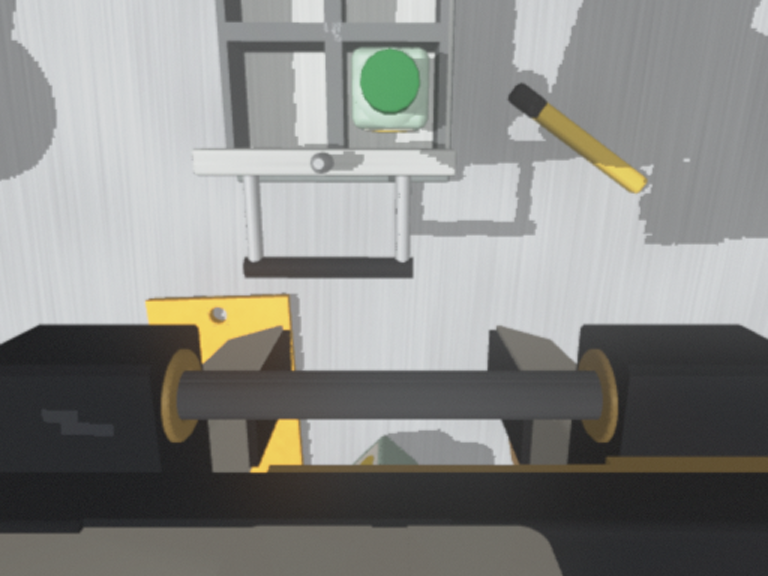

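The first bottle is upright in its cell, with its cap at (390,80). Now bottle B.

Call:
step_arm:
  targets: [0.7,-1,0,0,0,0,0,0.7,-1,0,0,0,0,0,0.7,-1,-0.03,0,0,0,0]

```text
time: 22.98
tool_pos: [601.7, -163.2, 330.1]
tcp_rot: [-3.14, -0.0, 1.612]
contact_force: [-0.4, 0.3, 0.2]
grip_width: 64.2
finger_force: 0.0
```

Call:
step_arm:
  targets: [0.7,-1,0,0,0,0,0,0.7,-1,-0.03,0,0,0,0,0.7,-1,-0.03,0,0,0,0]

```text
time: 23.35
tool_pos: [602.9, -262.7, 330.2]
tcp_rot: [-3.14, -0.001, 1.612]
contact_force: [0.3, 0.6, -0.1]
grip_width: 64.1
finger_force: 0.0
```

Call:
step_arm:
  targets: [0.7,-0.45,0,0,0,0,-0.3,0.7,-0.45,0,0.4,0,0,-0.6,0.7,-0.45,0,0.8,0,0,-1,0.7,-0.45,0,0.8,0,0,-1,0.7,-0.45,0,0.8,0,0,-1,0.7,-0.45,0,0.8,0,0,-1]

```text
time: 24.1
tool_pos: [605.7, -305.7, 252.2]
tcp_rot: [3.141, 0.001, 2.398]
contact_force: [0.3, -0.4, 0.1]
grip_width: 64.2
finger_force: 0.0
```

Run:
```python
from h import *
bottles('top');rel(604,-307.2,103,137.5)
```

```text
bottle [594.9  39.6] 17.3 z 139.3 [array([594.7,  46.8]), array([79.8, 65.4]), np.float64(2.0)]
bottle [ 529.3 -445.7] 16.2 z 110.7 [array([ 525.7, -447.3]), array([46.1, 49.3]), np.float64(37.3)]
24.15 [ 605.6 -306.1  252.2] [3.141e+00 2.000e-03 2.398e+00]
turn -0.002690589740878598
shift [ 0.006 -0.02   1.492]
```

Call:
step_arm:
  targets: [0.7,0,-0.02,0.5,0,0,0,0.7,0,-0.02,1,0,0,0,0.7,0,-0.02,1,0,0,0]

```text
time: 24.52
tool_pos: [601.9, -307.0, 147.6]
tcp_rot: [-3.14, -0.008, 2.398]
contact_force: [-0.7, 0.2, 1.0]
grip_width: 64.2
finger_force: 0.0
```

Call:
step_arm:
  targets: [0.7,0,0,0.3,0,0,0,0.7,0,0,0.49,0,0,0,0.7,0,0,0.49,0,0,0,0,0,0,0.49,0,0,0,0,0,0,0.49,0,0,0,0,0,0,0.49,0,0,0,0,0,0,0.49,0,0,0,0,0,0,0.49,0,0,0,0,0,0,0.49,0,0,0]

```text
time: 25.65
tool_pos: [603.9, -308.7, 102.9]
tcp_rot: [3.141, 0.001, 2.399]
contact_force: [0.2, 0.9, 4.9]
grip_width: 35.3
finger_force: 30.0
```

Call:
step_arm:
  targets: [0,0,0,-0.5,0,0,0,0,0,0,-1,0,0,0,0,0,0,-1,0,0,0]

```text
time: 26.02
tool_pos: [605.2, -309.6, 206.8]
tcp_rot: [3.14, 0.008, 2.399]
contact_force: [1.1, -0.9, -1.8]
grip_width: 35.5
finger_force: 30.0
```

Call:
step_arm:
  targets: [0,0,0,-0.5,0,0,0.3,0,0,0,-1,0,0,0.6,0,0,0,-1,0,0,1,0,0,0,-1,0,0,1,0,0,0,-1,0,0,1]

```text
time: 26.65
tool_pos: [603.2, -308.4, 300.2]
tcp_rot: [-3.139, -0.002, 1.614]
contact_force: [0.2, 0.6, -1.1]
grip_width: 35.6
finger_force: 30.0
```

Run:
```python
from h import *
c=np.array([554.6,78.1]);ex=np.array([np.cos(.04),np.sin(.04)]);ey=np.array([-ex[1],ex[0]])
for a in(-40,40):
  for b in(-42,42): print(a,b,(c+a*ex+b*ey).round(1))
p=c+40*ex+42*ey;rel(p[0],p[1],330,92.3);rel(*(c-40*ex-42*ey),330)
```

```text
-40 -42 [516.3  34.5]
-40 42 [513.  118.5]
40 -42 [596.2  37.7]
40 42 [592.9 121.7]
26.65 [ 603.2 -308.4  300.2] [-3.139e+00 -2.000e-03  1.614e+00]
turn 0.0034496946125841532
shift [ 4.301  0.08  -0.29 ]
26.65 [ 603.2 -308.4  300.2] [-3.139e+00 -2.000e-03  1.614e+00]
shift [ 3.464 -0.722 -0.29 ]
```

Call:
step_arm:
  targets: [0,0.5,0,-0.3,0,0,0,0,1,0,-0.3,0,0,0,0,1,0,-0.3,0,0,0]

```text
time: 27.02
tool_pos: [599.4, -205.2, 332.2]
tcp_rot: [-3.141, -0.001, 1.621]
contact_force: [0.8, -0.1, -0.9]
grip_width: 35.3
finger_force: 30.0
```

Call:
step_arm:
  targets: [0,0.5,0,0,0,0,0,0,1,0,0,0,0,0,0,1,0,0,0,0,0]

```text
time: 27.4
tool_pos: [594.9, -106.3, 331.6]
tcp_rot: [-3.14, -0.001, 1.62]
contact_force: [0.3, -1.5, -1.2]
grip_width: 35.5
finger_force: 30.0
```

Call:
step_arm:
  targets: [0,0.5,0,0,0,0,0,0,1,0,0,0,0,0,0,1,0,0,0,0,0]

```text
time: 27.78
tool_pos: [590.7, -7.3, 331.5]
tcp_rot: [-3.141, -0.0, 1.619]
contact_force: [0.0, 0.1, -1.8]
grip_width: 35.1
finger_force: 30.0
```

Call:
step_arm:
  targets: [0,0.5,0,0,0,0,0,0,1,0,0,0,0,0,0,1,0,0,0,0,0,0,1,0,0,0,0,0]

```text
time: 28.28
tool_pos: [586.9, 89.3, 331.6]
tcp_rot: [-3.141, 0.001, 1.613]
contact_force: [0.1, 0.5, -0.1]
grip_width: 35.5
finger_force: 30.0
```

Run:
```python
from h import *
rel(592.9,121.7,131.5,92.3)
```

```text
28.27 [586.9  89.3 331.6] [-3.141e+00  1.000e-03  1.613e+00]
turn 0.0032487863284574006
shift [0.324 0.075 2.   ]
```

Call:
step_arm:
  targets: [0,0.325,0.075,0,0,0,0,0,0.325,0.075,0,0,0,0,0,0.325,0.075,0.5,0,0,0,0,0.325,0.075,0.9,0,0,0,0,0.325,0.075,0.9,0,0,0]

```text
time: 28.9
tool_pos: [591.1, 121.7, 239.1]
tcp_rot: [-3.134, 0.001, 1.612]
contact_force: [0.6, 0.4, -0.9]
grip_width: 36.0
finger_force: 30.0
```

Call:
step_arm:
  targets: [0,0,0,0.4,0,0,0,0,0,0,0.8,0,0,0,0,0,0,0.95,0,0,0,0,0,0,0.95,0,0,0]

```text
time: 29.4
tool_pos: [593.1, 123.3, 148.0]
tcp_rot: [3.141, 0.0, 1.613]
contact_force: [-0.5, -0.2, -1.3]
grip_width: 35.1
finger_force: 30.0
```

Lower 16 mm, release, rise, and go to bottle C.

Call:
step_arm:
  targets: [0,0,0,0.1,0,0,0,0,0,0,0.16,0,0,0,0,0,0,0.16,0,0,0,0.55,0,0,0.16,0,0,0,0.55,0,0,0.16,0,0,0,0.55,0,0,0.16,0,0,0,0.55,0,0,0.16,0,0,0,0.55,0,0,-0.2,0,0,0,0.55,0,0,-0.6,0,0,0,0.55,0,0,-1,0,0,0,0.55,0,0,-1,0,0,0]

```text
time: 30.78
tool_pos: [594.0, 124.0, 251.0]
tcp_rot: [3.134, -0.0, 1.614]
contact_force: [0.7, -0.5, -0.5]
grip_width: 50.7
finger_force: 0.0
```

Call:
step_arm:
  targets: [0.7,0,0,-0.4,0,0,0,0.7,0,0,-0.8,0,0,0,0.7,-1,0,-0.8,0,0,0,0.7,-1,0,-0.8,0,0,0,0.7,-1,0,-0.8,0,0,0]

```text
time: 31.4
tool_pos: [596.6, 21.5, 326.0]
tcp_rot: [-3.14, 0.0, 1.61]
contact_force: [-0.7, -0.0, 0.8]
grip_width: 64.5
finger_force: 0.0
```

Call:
step_arm:
  targets: [0.7,-0.5,0,0,0,0,0,0.7,-1,0,0,0,0,0,0.7,-1,0,0,0,0,0]

```text
time: 31.78
tool_pos: [601.0, -78.0, 325.9]
tcp_rot: [-3.14, -0.0, 1.61]
contact_force: [-0.1, 1.2, -1.1]
grip_width: 64.6
finger_force: 0.0
```

Run:
```python
from h import *
im,P=bottles('wrist');save('w7',im)
rel(530.5,-447.5,330,126)
bottles('top')
```

```text
bottle [599.1  51.4] 7.7 z 137.3 [array([597.5,  49.7]), array([76.4, 72.3]), np.float64(2.5)]
31.82 [601.  -76.2 326.1] [-3.140e+00 -1.000e-03  1.612e+00]
turn -0.7474558111416942
shift [-3.68  -0.858 -0.041]
bottle [591.5 123.6] 17.0 z 138.5 [array([591.3, 128.4]), array([79.4, 59.8]), np.float64(3.0)]
bottle [ 530.7 -446.2] 16.5 z 109.8 [array([ 528.8, -446.1]), array([52.3, 50.6]), np.float64(36.4)]
```

View pics/w7.png

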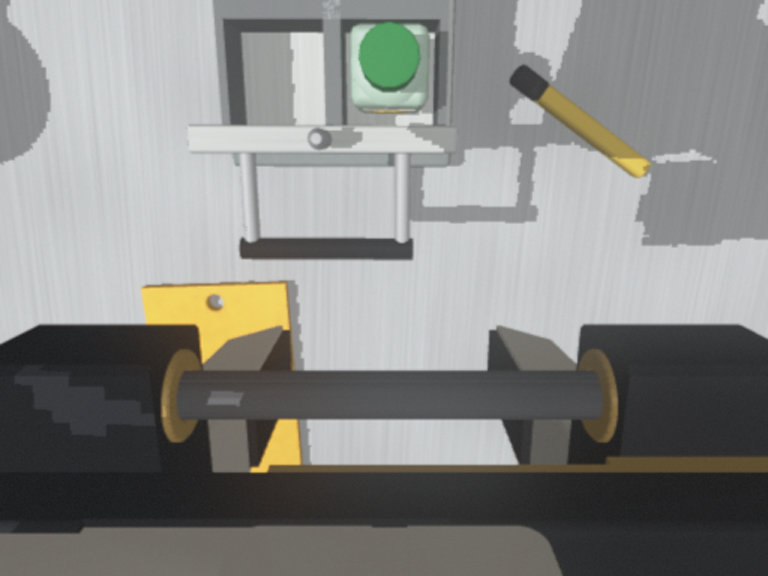

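Bottle A is upright at (390,55), and bottle B reads 138 mm high in its cell. Now bottle C.

Call:
step_arm:
  targets: [0.7,-0.5,0,0,0,0,0,0.7,-1,-0.25,0,0,0,0,0.7,-1,-0.25,0,0,0,0]

```text
time: 32.25
tool_pos: [579.6, -178.1, 326.9]
tcp_rot: [-3.141, 0.0, 1.611]
contact_force: [0.2, -0.4, 0.4]
grip_width: 64.4
finger_force: 0.0
```

Call:
step_arm:
  targets: [0.7,-0.5,0,0,0,0,0,0.7,-1,-0.25,0,0,0,0,0.7,-1,-0.25,0,0,0,0]

```text
time: 32.62
tool_pos: [559.4, -278.8, 326.7]
tcp_rot: [-3.141, -0.0, 1.612]
contact_force: [0.4, 1.2, 0.1]
grip_width: 64.7
finger_force: 0.0
```

Call:
step_arm:
  targets: [0.7,-0.5,0,0,0,0,0,0.7,-1,-0.25,0,0,0,0,0.7,-1,-0.25,0,0,0,0]

```text
time: 33.0
tool_pos: [539.0, -379.6, 326.4]
tcp_rot: [-3.141, -0.001, 1.612]
contact_force: [0.1, 0.8, 0.9]
grip_width: 64.1
finger_force: 0.0
```

Call:
step_arm:
  targets: [0.7,-0.68,-0.11,0,0,0,-0.2,0.7,-0.68,-0.11,0.4,0,0,-0.4,0.7,-0.68,-0.11,0.7,0,0,-0.747,0.7,-0.68,-0.11,0.7,0,0,-0.747,0.7,-0.68,-0.11,0.7,0,0,-0.747,0.7,-0.68,-0.11,0.7,0,0,-0.747]

```text
time: 33.75
tool_pos: [532.4, -445.8, 258.1]
tcp_rot: [3.141, 0.001, 2.201]
contact_force: [0.5, -0.4, 0.5]
grip_width: 64.2
finger_force: 0.0
```

Run:
```python
from h import *
bottles('top');rel(530.5,-447.6,103,126)
```

```text
bottle [591.5 123.8] 17.5 z 139.0 [array([591.6, 128.4]), array([78.7, 60.1]), np.float64(3.8)]
bottle [594.8  41.2] 16.9 z 138.7 [array([595.3,  47.1]), array([78.1, 65.9]), np.float64(2.4)]
33.8 [ 532.1 -446.2  258.1] [3.141e+00 1.000e-03 2.201e+00]
turn 0.0020049276968702795
shift [ 0.    -0.022  1.551]
```

Call:
step_arm:
  targets: [0.7,0,-0.02,0.5,0,0,0,0.7,0,-0.02,1,0,0,0,0.7,0,-0.02,1,0,0,0]

```text
time: 34.17
tool_pos: [528.1, -446.6, 153.4]
tcp_rot: [-3.141, -0.008, 2.2]
contact_force: [0.7, -0.7, -0.2]
grip_width: 64.0
finger_force: 0.0
```

Call:
step_arm:
  targets: [0.7,0,0,0.3,0,0,0,0.7,0,0,0.55,0,0,0,0.7,0,0,0.55,0,0,0,0,0,0,0.55,0,0,0,0,0,0,0.55,0,0,0,0,0,0,0.55,0,0,0,0,0,0,0.55,0,0,0,0,0,0,0.55,0,0,0,0,0,0,0.55,0,0,0]

```text
time: 35.3
tool_pos: [529.8, -448.7, 103.2]
tcp_rot: [3.141, 0.002, 2.201]
contact_force: [-0.6, 0.7, 6.0]
grip_width: 35.6
finger_force: 30.0
```

Call:
step_arm:
  targets: [0,0,0,-0.5,0,0,0,0,0,0,-1,0,0,0,0,0,0,-1,0,0,0]

```text
time: 35.67
tool_pos: [530.7, -449.9, 207.0]
tcp_rot: [3.141, 0.009, 2.201]
contact_force: [1.9, 0.2, -2.1]
grip_width: 35.2
finger_force: 30.0
```

Call:
step_arm:
  targets: [0,0,0,-0.5,0,0,0.3,0,0,0,-1,0,0,0.6,0,0,0,-1,0,0,0.747,0,0,0,-1,0,0,0.747,0,0,0,-1,0,0,0.747]

```text
time: 36.3
tool_pos: [529.0, -448.1, 299.9]
tcp_rot: [-3.139, -0.003, 1.617]
contact_force: [0.6, 0.4, -0.9]
grip_width: 35.4
finger_force: 30.0
```

Run:
```python
from h import *
rel(516.3,34.5,330,92.3)
```

```text
36.3 [ 529.  -448.1  299.9] [-3.139e+00 -3.000e-03  1.617e+00]
turn 0.007574184682343659
shift [ 4.828  0.094 -0.287]
```

Call:
step_arm:
  targets: [0,0.5,0,-0.3,0,0,0,0,1,0,-0.3,0,0,0,0,1,0,-0.3,0,0,0]

```text
time: 36.67
tool_pos: [525.2, -345.2, 332.2]
tcp_rot: [-3.141, -0.002, 1.62]
contact_force: [0.2, 0.2, -1.8]
grip_width: 35.6
finger_force: 30.0
```

Call:
step_arm:
  targets: [0,0.5,0,0,0,0,0,0,1,0,0,0,0,0,0,1,0,0,0,0,0]

```text
time: 37.05
tool_pos: [520.8, -246.5, 331.9]
tcp_rot: [-3.141, -0.001, 1.619]
contact_force: [-1.0, -0.9, -1.5]
grip_width: 35.4
finger_force: 30.0
```

Call:
step_arm:
  targets: [0,0.5,0,0,0,0,0,0,1,0,0,0,0,0,0,1,0,0,0,0,0]

```text
time: 37.42
tool_pos: [516.7, -147.4, 331.9]
tcp_rot: [-3.141, -0.0, 1.618]
contact_force: [-0.1, -1.0, -1.4]
grip_width: 35.2
finger_force: 30.0
```

Call:
step_arm:
  targets: [0,0.5,0,0,0,0,0,0,1,0,0,0,0,0,0,1,0,0,0,0,0]

```text
time: 37.8
tool_pos: [512.6, -48.0, 331.9]
tcp_rot: [-3.141, 0.0, 1.618]
contact_force: [-0.4, -1.1, -2.4]
grip_width: 35.5
finger_force: 30.0
```

Call:
step_arm:
  targets: [0,0.5,0.09,0,0,0,0,0,0.83,0.09,0,0,0,0,0,0.83,0.09,0,0,0,0,0,0.83,0.09,0,0,0,0]

```text
time: 38.3
tool_pos: [518.3, 32.6, 331.8]
tcp_rot: [-3.141, 0.001, 1.613]
contact_force: [-0.1, -0.2, -1.9]
grip_width: 35.3
finger_force: 30.0
```

Run:
```python
from h import *
rel(516.3,34.5,131.5,92.3)
```

```text
38.3 [518.3  32.6 331.8] [-3.141e+00  1.000e-03  1.613e+00]
turn 0.0025995488862311806
shift [ 0.022 -0.018  2.003]
```

Call:
step_arm:
  targets: [0,0.02,-0.02,0.5,0,0,0,0,0.02,-0.02,1,0,0,0,0,0.02,-0.02,1,0,0,0]

```text
time: 38.67
tool_pos: [513.8, 34.8, 229.1]
tcp_rot: [-3.133, -0.0, 1.612]
contact_force: [-0.0, 0.5, -0.3]
grip_width: 35.3
finger_force: 30.0
```

Call:
step_arm:
  targets: [0,0,0,0.4,0,0,0,0,0,0,0.8,0,0,0,0,0,0,0.85,0,0,0,0,0,0,0.85,0,0,0]

```text
time: 39.17
tool_pos: [517.0, 35.7, 149.2]
tcp_rot: [3.139, 0.001, 1.613]
contact_force: [-1.1, -0.6, -0.6]
grip_width: 35.5
finger_force: 30.0
```

Call:
step_arm:
  targets: [0,0,0,0.1,0,0,0,0,0,0,0.17,0,0,0,0,0,0,0.17,0,0,0,0.55,0,0,0.17,0,0,0,0.55,0,0,0.17,0,0,0,0.55,0,0,0.17,0,0,0,0.55,0,0,0.17,0,0,0,0.55,0,0,-0.2,0,0,0,0.55,0,0,-0.6,0,0,0,0.55,0,0,-1,0,0,0,0.55,0,0,-1,0,0,0]

```text
time: 40.55
tool_pos: [517.0, 36.3, 250.3]
tcp_rot: [3.135, 0.001, 1.614]
contact_force: [-0.1, -0.6, -0.2]
grip_width: 50.5
finger_force: 0.0
```

Call:
step_arm:
  targets: [0.7,0,0,-0.4,0,0,0,0.7,0,0,-0.8,0,0,0,0.7,-1,-0.4,-0.8,0,0,0,0.7,-1,-0.4,-0.8,0,0,0,0.7,-1,-0.4,-0.8,0,0,0]

```text
time: 41.18
tool_pos: [478.8, -67.4, 326.1]
tcp_rot: [-3.14, -0.0, 1.61]
contact_force: [0.5, -0.2, -0.5]
grip_width: 64.1
finger_force: 0.0
```

Run:
```python
from h import *
im,P=bottles('wrist');bottles('top')
rel(400,-238,330,4)
save('w8',im)
```

```text
bottle [523.2  38.9] 11.5 z 137.2 [array([525.2,  44.5]), array([73.2, 68.9]), np.float64(0.3)]
bottle [591.9 123.1] 16.4 z 138.7 [array([593.9, 124.9]), array([72.9, 78.2]), np.float64(60.3)]
bottle [594.1  42.1] 17.4 z 138.4 [array([595.9,  61.5]), array([38.6, 78. ]), np.float64(87.6)]
41.27 [479.7 -65.2 326.4] [-3.140e+00 -1.000e-03  1.613e+00]
turn 1.9643876555466142
shift [-1.693 -0.868 -0.037]
```

View pics/w8.png

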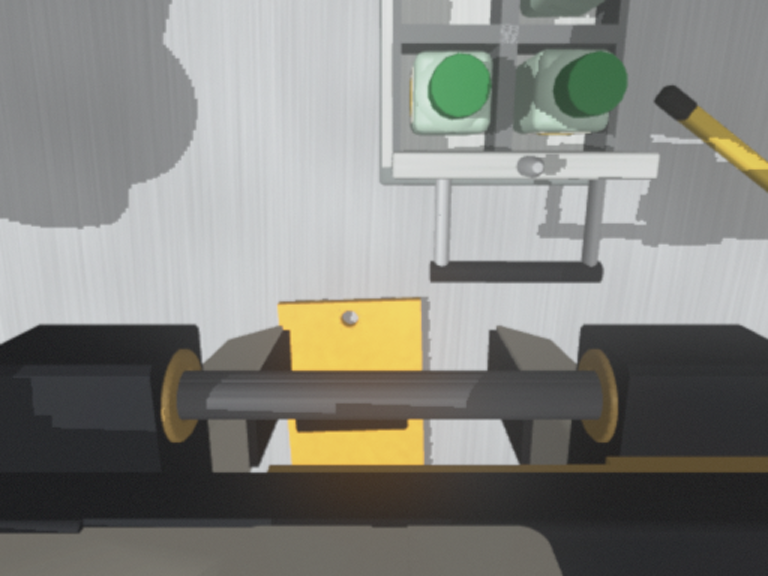

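All three bottles are upright in their cells. Going to view the plate.

Call:
step_arm:
  targets: [0.7,-0.5,-0.25,0,0,0,0,0.7,-1,-0.5,0,0,0,0,0.7,-1,-0.5,0,0,0,0]

```text
time: 41.65
tool_pos: [433.6, -168.9, 326.6]
tcp_rot: [-3.141, -0.0, 1.611]
contact_force: [-0.2, 0.2, 0.5]
grip_width: 64.4
finger_force: 0.0
```

Call:
step_arm:
  targets: [0.7,-0.69,-0.37,0,0,0,0.3,0.7,-0.69,-0.37,0,0,0,0.6,0.7,-0.69,-0.37,0,0,0,0.8,0.7,-0.69,-0.37,0,0,0,1,0.7,-0.69,-0.37,0,0,0,1]

```text
time: 42.28
tool_pos: [401.2, -236.5, 326.8]
tcp_rot: [-3.141, -0.0, 0.83]
contact_force: [-0.2, 1.1, 0.5]
grip_width: 64.1
finger_force: 0.0
```

Call:
step_arm:
  targets: [0.7,0,0,0,0,0,0.3,0.7,0,0,0,0,0,0.6,0.7,0,0,0,0,0,0.964,0.7,0,0,0,0,0,0.964,0.7,0,0,0,0,0,0.964,0.7,0,0,0,0,0,0.964]

```text
time: 43.02
tool_pos: [400.6, -237.3, 327.1]
tcp_rot: [-3.141, 0.0, 0.077]
contact_force: [0.2, 0.7, -0.7]
grip_width: 64.1
finger_force: 0.0
```

Run:
```python
from h import *
st();im,d,P,W,ci=cap('wrist');save('w9',im)
h=cv2.cvtColor(im,cv2.COLOR_BGR2HSV)
k=(h[...,0]>15)&(h[...,0]<35)&(h[...,1]>130)&(P[...,2]<25)&(P[...,2]>2)
n,l,s,c=cv2.connectedComponentsWithStats(k.astype(np.uint8))
i=1+np.argmax(s[1:,4]);r=cv2.minAreaRect(P[l==i][:,:2].astype(np.float32));print('plate',s[i],[np.round(x,1) for x in r])
k=(im.max(2)<70)&(P[...,2]>40)&(P[...,2]<56)
n,l,s,c=cv2.connectedComponentsWithStats(k.astype(np.uint8))
i=1+np.argmax(s[1:,4]);r=cv2.minAreaRect(P[l==i][:,:2].astype(np.float32));print('bar',s[i],np.median(P[l==i],0),[np.round(x,1) for x in r])
```

```text
43.02 [ 400.6 -237.3  327.1] [-3.141  0.     0.077]
plate [  183    57   165   104 15158] [array([ 450.8, -239.2]), array([128.5, 202.9]), np.float64(4.4)]Traceback (most recent call last):
  File "<stdin>", line 9, in <module>
    return _wrapfunc(a, 'argmax', axis=axis, out=out, **kwds)
    return bound(*args, **kwds)
ValueError: attempt to get argmax of an empty sequence
```

View pics/w9.png

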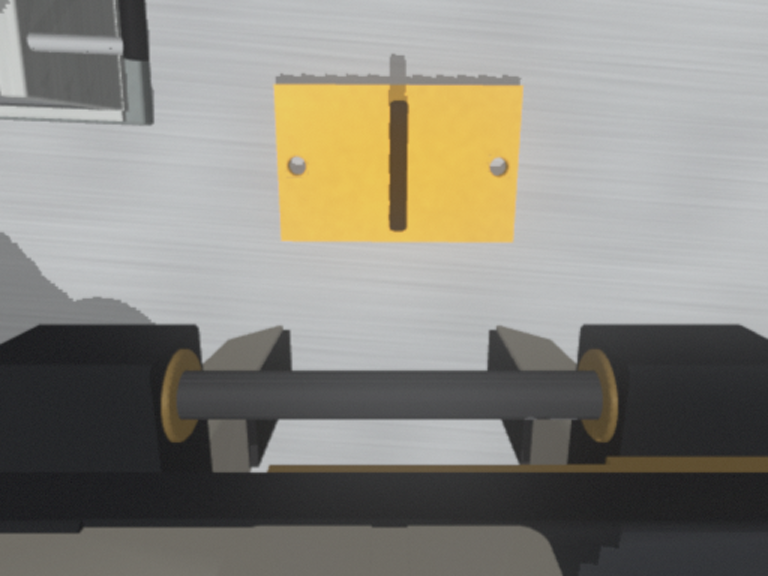

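The plate spans (275,85) to (520,240) and its bar is at (398,165). Its centre is (450.8, −239.2), yaw 0.077.

Call:
step_arm:
  targets: [0.7,0.5,0.06,0.3,0,0,0,0.7,0.5,0.06,0.8,0,0,0,0.7,0.5,0.06,1,0,0,0,0.7,0.5,0.06,1,0,0,0]

```text
time: 43.58
tool_pos: [450.0, -239.6, 225.8]
tcp_rot: [-3.139, 0.003, 0.074]
contact_force: [0.0, -0.2, 0.3]
grip_width: 64.1
finger_force: 0.0
```

Call:
step_arm:
  targets: [0.7,0,0,0.5,0,0,0,0.7,0,0,1,0,0,0,0.7,0,0,1,0,0,0,0.7,0,0,1,0,0,0]

```text
time: 44.08
tool_pos: [451.8, -241.2, 129.6]
tcp_rot: [3.139, -0.003, 0.072]
contact_force: [0.2, 0.0, -0.3]
grip_width: 64.1
finger_force: 0.0
```

Run:
```python
from h import *
rel(450.8,-239.2,47,4.4)
```

```text
44.08 [ 451.8 -241.2  129.6] [ 3.139e+00 -3.000e-03  7.200e-02]
turn -0.006191515624017383
shift [-0.011 -0.023  0.826]
```

Call:
step_arm:
  targets: [0.7,-0.005,-0.015,0.4,0,0,0,0.7,-0.005,-0.015,0.8,0,0,0,0.7,-0.005,-0.015,0.8,0,0,0,0.7,-0.005,-0.015,0.8,0,0,0,0,-0.005,-0.015,0.8,0,0,0,0,-0.005,-0.015,0.8,0,0,0,0,-0.005,-0.015,0.8,0,0,0,0,-0.005,-0.015,0.8,0,0,0,0,-0.005,-0.015,0.8,0,0,0,0,-0.005,-0.015,0.8,0,0,0,0,-0.005,-0.015,0.8,0,0,0]

```text
time: 45.45
tool_pos: [450.0, -239.0, 47.2]
tcp_rot: [3.141, -0.0, 0.071]
contact_force: [-0.4, -1.7, 0.6]
grip_width: 13.2
finger_force: 30.0
```

Run:
```python
from h import *
o=st();print(o['grip_width'],o['finger_force'],o['contact_force'])
```

```text
45.45 [ 450.  -239.    47.2] [ 3.141 -0.     0.071]
13.226562682129815 29.999936521053314 [-0.42165673 -1.6570608   0.62299363]
```

Call:
step_arm:
  targets: [0,0,0,-0.3,0,0,0,0,0,0,-0.7,0,0,0,0,0,0,-1,0,0,0,0,0,0,-1,0,0,0]

```text
time: 45.95
tool_pos: [450.8, -239.3, 148.7]
tcp_rot: [3.139, -0.003, 0.071]
contact_force: [0.6, -0.3, -3.6]
grip_width: 13.8
finger_force: 30.0
```

Call:
step_arm:
  targets: [0,0,0,-0.5,0,0,0.04,0,0,0,-1,0,0,0.04,0,0,0,-1,0,0,0.04]

```text
time: 46.32
tool_pos: [451.0, -239.6, 249.1]
tcp_rot: [3.138, -0.004, 0.04]
contact_force: [-0.1, 0.0, -2.6]
grip_width: 13.7
finger_force: 30.0
```

Call:
step_arm:
  targets: [0,0,-0.4,-0.4,0,0,0,0,0,-0.8,-0.8,0,0,0,0,0,-1,-0.8,0,0,0]

```text
time: 46.7
tool_pos: [446.3, -137.6, 327.3]
tcp_rot: [3.141, -0.002, 0.041]
contact_force: [0.7, 0.3, -3.5]
grip_width: 13.8
finger_force: 30.0
```

Call:
step_arm:
  targets: [0,0,-0.4,0,0,0,0,0,0,-0.8,0,0,0,0,0,0,-1,0,0,0,0]

```text
time: 47.08
tool_pos: [440.8, -37.2, 323.7]
tcp_rot: [-3.14, 0.006, 0.041]
contact_force: [-0.1, -0.8, -3.3]
grip_width: 13.5
finger_force: 30.0
```

Call:
step_arm:
  targets: [0,0.1,-0.4,0,0,0,0,0,0.13,-0.8,0,0,0,0,0,0.13,-1,0,0,0,0,0,0.13,-1,0,0,0,0,0,0.13,-1,0,0,0,0]

```text
time: 47.7
tool_pos: [450.6, 60.9, 325.3]
tcp_rot: [3.141, 0.003, 0.04]
contact_force: [0.7, 0.6, -3.0]
grip_width: 13.6
finger_force: 30.0
```

Run:
```python
from h import *
o=st();print(o['grip_width'],o['finger_force'])
im,d,P,W,ci=cap('wrist');np.savez('w10.npz',im=im,P=P);save('w10',im)
bottles('top')
```

```text
47.7 [450.6  60.9 325.3] [3.141e+00 3.000e-03 4.000e-02]
13.602926507528275 29.999563694000244
```

View pics/w10.png

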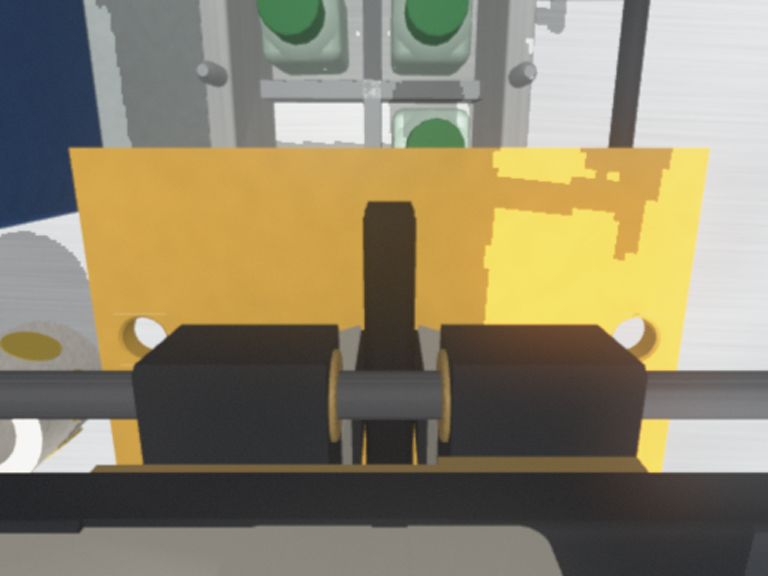

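Pin tops are visible at (203,70) and (530,70). The plate's front edge runs from (70,148) to (708,148), and the hole rims are at (148,335) and (632,335). I'm measuring both in the same view.

Run:
```python
from h import *
z=np.load('w10.npz');im,P=z['im'],z['P'];o=bot.get_obs()
a=.04;ex=np.array([np.cos(a),np.sin(a)]);ey=np.array([-ex[1],ex[0]])
tcp=o['tool_pos'];print('tcp st',tcp[:2]@ex,tcp[:2]@ey,tcp[2])
h=cv2.cvtColor(im,cv2.COLOR_BGR2HSV)
k=(h[...,0]>15)&(h[...,0]<35)&(h[...,1]>120)&(P[...,2]>240)
q=P[k];S,T=q[:,:2]@ex,q[:,:2]@ey;print('plate z',np.median(q[:,2]),'Smax',np.percentile(S,99.5),S.max(),'T',T.min(),T.max(),np.percentile(T,[.5,99.5]))
for lo,hi in((-60,0),(60,120),(0,60)):
    m=(T>lo)&(T<hi);print('edge S',lo,hi,np.percentile(S[m],99.5))
# plate tilt
A=np.c_[q[:,:2],np.ones(len(q))];print('tilt',np.linalg.lstsq(A,q[:,2],rcond=None)[0][:2])
for n,u,v in(('pinI',203,70),('pinO',530,72)):
    b,c=int(u/1.5),int(v/1.5);w=P[c-9:c+10,b-14:b+15].reshape(-1,3);w=w[(w[:,2]>150)&(w[:,2]<175)]
    print(n,len(w),'top z',w[:,2].max());t=w[w[:,2]>w[:,2].max()-4];print(' top',len(t),t[:,:2].mean(0)@ex,t[:,:2].mean(0)@ey,' all',(w[:,0].min()+w[:,0].max())/2,w[:,:2].mean(0)@ex,w[:,:2].mean(0)@ey)
k=(P[...,2]>138)&(P[...,2]<147)&(im.max(2)>90)
n,l,s,c=cv2.connectedComponentsWithStats(k.astype(np.uint8))
for i in range(1,n):
  if s[i,4]>150:
    w=P[l==i];print('wall',s[i],'T',np.percentile(w[:,:2]@ey,[2,98]),'S',np.percentile(w[:,:2]@ex,[1,99]))
```

```text
tcp st 452.9013780002927 42.53757548951221 326.19351392182824
plate z 287.2330152605532 Smax 518.0390030063172 518.0962266632861 T -58.45708883306015 146.77064970354695 [-56.84699606 145.09044635]
edge S -60 0 518.0716273096003
edge S 60 120 518.0247106136851
edge S 0 60 518.0506798512188
tilt [-0.05781039 -0.00559839]
pinI 217 top z 167.9862145406359
 top 77 556.6573118450854 141.49904554488103  all 550.7172459333021 556.3067786026868 139.8602348837013
pinO 214 top z 168.45783500887808
 top 67 556.2927024761791 -29.60029437292069  all 557.1145049774061 555.6865395710341 -28.19022873027378
wall [ 133    0   26   99 1693] T [133.92994621 149.25842393] S [517.61981791 596.12648549]
wall [ 333    0   25   99 1662] T [-37.23615376 -21.92117193] S [517.68388393 596.05577417]
```

Call:
step_arm:
  targets: [0,0.5,-0.06,0,0,0,0,0,0.9,-0.118,0,0,0,0,0,1,-0.118,0,0,0,0,0,1,-0.118,0,0,0,0,0,1,-0.118,0.3,0,0,0,0,1,-0.118,0.6,0,0,0,0,1,-0.118,0.7,0,0,0,0,1,-0.118,0.7,0,0,0,0,1,-0.118,0.7,0,0,0,0,1,-0.118,0.7,0,0,0]

```text
time: 49.05
tool_pos: [550.8, 77.2, 258.3]
tcp_rot: [3.141, -0.002, 0.04]
contact_force: [-0.4, 0.3, -3.0]
grip_width: 13.1
finger_force: 30.0
```

Run:
```python
from h import *
z=np.load('w10.npz');im,P=z['im'],z['P']
h=cv2.cvtColor(im,cv2.COLOR_BGR2HSV)
k=(h[...,0]>15)&(h[...,0]<35)&(h[...,1]>120)&(P[...,2]>240)&(np.mgrid[:384,:512][0]<212)
q=P[k];A=np.c_[q[:,:2],np.ones(len(q))];print('tilt',np.linalg.lstsq(A,q[:,2],rcond=None)[0][:2],np.median(q[:,2]))
a=.04;ex=np.array([np.cos(a),np.sin(a)]);ey=np.array([-ex[1],ex[0]])
p=556.3*ex+54.3*ey;print(p);rel(p[0],p[1],222,2.2)
```

```text
tilt [-0.00492668 -0.0002997 ] 287.207918991445
[553.68359849  76.5026324 ]
49.05 [550.8  77.2 258.3] [ 3.141e+00 -2.000e-03  4.000e-02]
turn 0.001997934569302136
shift [0.028 0.008 0.364]
```

Call:
step_arm:
  targets: [0,0.028,0.008,0.15,0,0,0,0,0.028,0.008,0.3,0,0,0,0,0.028,0.008,0.36,0,0,0,0,0.028,0.008,0.36,0,0,0,0,0.028,0.008,0.36,0,0,0,0,0.028,0.008,0.36,0,0,0]

```text
time: 49.8
tool_pos: [553.5, 76.6, 221.7]
tcp_rot: [3.141, -0.001, 0.04]
contact_force: [0.9, -0.5, -3.0]
grip_width: 13.6
finger_force: 30.0
```

Call:
step_arm:
  targets: [0,0,0,0.04,0,0,0,0,0,0,0.08,0,0,0,0,0,0,0.12,0,0,0,0,0,0,0.15,0,0,0,0,0,0,0.15,0,0,0,0,0,0,0.15,0,0,0]

```text
time: 50.55
tool_pos: [553.3, 76.5, 206.3]
tcp_rot: [3.141, -0.0, 0.04]
contact_force: [-0.5, 0.1, -3.1]
grip_width: 13.4
finger_force: 30.0
```

Call:
step_arm:
  targets: [0,0,0,0.04,0,0,0,0,0,0,0.08,0,0,0,0,0,0,0.12,0,0,0,0,0,0,0.14,0,0,0,0,0,0,0.14,0,0,0,0,0,0,0.14,0,0,0]

```text
time: 51.3
tool_pos: [553.3, 76.6, 192.3]
tcp_rot: [3.141, -0.0, 0.04]
contact_force: [0.0, -0.1, -2.4]
grip_width: 13.4
finger_force: 30.0
```

Call:
step_arm:
  targets: [0,0,0,0.02,0,0,0,0,0,0,0.03,0,0,0,0,0,0,0.035,0,0,0,0,0,0,0.035,0,0,0]

```text
time: 51.8
tool_pos: [553.2, 76.6, 189.2]
tcp_rot: [3.141, -0.0, 0.04]
contact_force: [-2.2, -1.0, 3.6]
grip_width: 13.5
finger_force: 30.0
```

Call:
step_arm:
  targets: [0.5,0,0,0,0,0,0,0.5,0,0,0,0,0,0,0.5,0,0,0,0,0,0,0.5,0,0,0,0,0,0,0.5,0,0,0,0,0,0,0.5,0,0,-0.3,0,0,0,0.5,0,0,-0.7,0,0,0,0.5,0,0,-1,0,0,0,0.5,0,0,-1,0,0,0]

```text
time: 52.92
tool_pos: [554.2, 76.6, 291.2]
tcp_rot: [3.141, -0.005, 0.04]
contact_force: [-0.9, -0.2, -0.2]
grip_width: 45.7
finger_force: 0.0
```

Call:
step_arm:
  targets: [0.5,0,0.5,0,0,0,0,0.5,0,1,0,0,0,0,0.5,0,1,0,0,0,0]

```text
time: 53.3
tool_pos: [556.8, -26.3, 287.1]
tcp_rot: [3.141, 0.002, 0.036]
contact_force: [0.5, -0.1, -0.2]
grip_width: 45.8
finger_force: 0.0
```

Call:
step_arm:
  targets: [0.5,-1,0.5,0,0,0,0,0.5,-1,0.5,0,0,0,0,0.5,-1,0.5,0,0,0,0]

```text
time: 53.68
tool_pos: [456.9, -77.3, 288.1]
tcp_rot: [-3.141, 0.002, 0.038]
contact_force: [0.3, -0.3, -0.6]
grip_width: 45.9
finger_force: 0.0
```

Run:
```python
from h import *
a=.04;ex=np.array([np.cos(a),np.sin(a)]);ey=np.array([-ex[1],ex[0]])
p=556.3*ex-100.5*ey;rel(p[0],p[1],140,2.3)
im,d,P,W,ci=cap('wrist');np.savez('w11.npz',im=im,P=P);save('w11',im)
h=cv2.cvtColor(im,cv2.COLOR_BGR2HSV)
k=(h[...,0]>15)&(h[...,0]<35)&(h[...,1]>120)&(P[...,2]>130)&(P[...,2]<165)&(np.mgrid[:384,:512][0]<212)
q=P[k];A=np.c_[q[:,:2],np.ones(len(q))];print('tilt',np.linalg.lstsq(A,q[:,2],rcond=None)[0][:2],np.median(q[:,2]),cv2.minAreaRect(q[:,:2].astype(np.float32)))
```

```text
53.67 [456.9 -77.3 288.1] [-3.141e+00  2.000e-03  3.800e-02]
turn -0.002736423741540269
shift [1.032 0.048 1.48 ]
tilt [-0.00134073  0.00224139] 151.2532961949048 ((537.6015625, 51.908775329589844), (94.95628356933594, 154.40139770507812), 2.35160231590271)
```

View pics/w11.png

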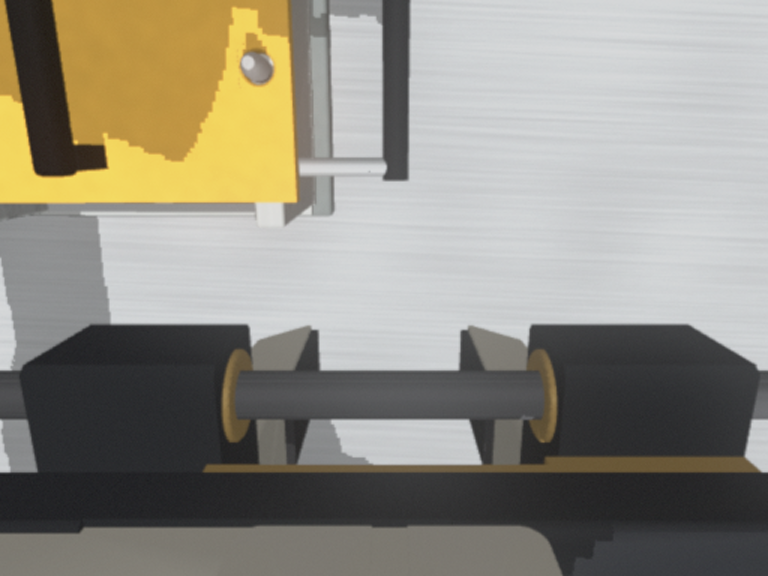

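The plate lies flat: its top is at 151 mm, tilt is about 0.002, and the pin is through the hole at (257,67). Now grip the handle and push home.

Call:
step_arm:
  targets: [0.5,0.5,0.045,0,0,0,0,0.5,1,0.045,0,0,0,0,0.5,1,0.045,0,0,0,0,0.5,1,0.045,0.4,0,0,0,0.5,1,0.045,0.8,0,0,0,0.5,1,0.045,0.8,0,0,0,0.5,1,0.045,0.8,0,0,0]

```text
time: 54.6
tool_pos: [560.2, -77.5, 210.1]
tcp_rot: [3.141, -0.002, 0.04]
contact_force: [1.2, -0.5, 0.3]
grip_width: 46.0
finger_force: 0.0
```

Call:
step_arm:
  targets: [0.5,0,0,0.3,0,0,0,0.5,0,0,0.6,0,0,0,0.5,0,0,0.68,0,0,0,0.5,0,0,0.68,0,0,0,0,0,0,0.68,0,0,0,0,0,0,0.68,0,0,0,0,0,0,0.68,0,0,0,0,0,0,0.68,0,0,0,0,0,0,0.68,0,0,0,0,0,0,0.68,0,0,0]

```text
time: 55.85
tool_pos: [559.5, -77.7, 141.0]
tcp_rot: [-3.142, -0.0, 0.04]
contact_force: [-1.3, 2.3, 4.3]
grip_width: 13.4
finger_force: 30.0
```

Call:
step_arm:
  targets: [0,0,-0.05,0,0,0,0,0,0,-0.12,0,0,0,0,0,0,-0.22,0,0,0,0,0,0,-0.32,0,0,0,0,0,0,-0.42,0,0,0,0,0,0,-0.52,0,0,0,0,0,0,-0.62,0,0,0,0,0,0,-0.72,0,0,0,0,0,0,-0.82,0,0,0,0,0,0,-0.9,0,0,0,0,0,0,-0.96,0,0,0,0,0,0,-1,0,0,0,0,0,0,-1,0,0,0,0]

```text
time: 57.48
tool_pos: [555.8, 23.3, 141.0]
tcp_rot: [-3.141, -0.001, 0.04]
contact_force: [1.0, 0.3, 5.5]
grip_width: 12.9
finger_force: 30.0
```

Call:
step_arm:
  targets: [0,0,-0.04,0,0,0,0,0,0,-0.08,0,0,0,0,0,0,-0.12,0,0,0,0,0,0,-0.15,0,0,0,0,0,0,-0.16,0,0,0,0,0,0,-0.16,0,0,0,0]

```text
time: 58.22
tool_pos: [555.3, 37.0, 141.0]
tcp_rot: [3.139, -0.001, 0.04]
contact_force: [0.3, -8.7, 5.1]
grip_width: 12.8
finger_force: 30.0
```

Call:
step_arm:
  targets: [0,0,0.02,0,0,0,0,0.5,0,0.02,0,0,0,0,0.5,0,0.02,0,0,0,0,0.5,0,0.02,0,0,0,0,0.5,0,0.02,0,0,0,0,0.5,0,0.02,0,0,0,0,0.5,0,0.02,-0.4,0,0,0,0.5,0,0.02,-0.9,0,0,0,0.5,0,0.02,-1,0,0,0]

```text
time: 59.35
tool_pos: [556.3, 36.0, 244.3]
tcp_rot: [3.141, -0.007, 0.04]
contact_force: [-0.3, 0.0, 0.1]
grip_width: 45.8
finger_force: 0.0
```

Call:
step_arm:
  targets: [0.5,0,0,-0.5,0,0,0,0.5,0,0,-1,0,0,0,0.5,0,-0.4,-1,0,0,0,0.5,0,-0.8,-1,0,0,0,0.5,0,-1,-1,0,0,0]

```text
time: 59.98
tool_pos: [550.4, 137.6, 339.9]
tcp_rot: [3.142, 0.001, 0.042]
contact_force: [0.5, -0.6, 0.1]
grip_width: 45.8
finger_force: 0.0
```

Run:
```python
from h import *
rel(518.2,343.8,350,2.3)
for n in('wrist','top'):
    im,d,P,W,ci=cap(n)
    h=cv2.cvtColor(im,cv2.COLOR_BGR2HSV)
    k=(im.max(2)<70)&(P[...,2]>260)&(P[...,2]<310)&(P[...,1]>290)&(P[...,1]<360)&(P[...,0]>460)&(P[...,0]<640)
    if k.sum()>30: q=P[k];print(n,'bar',k.sum(),np.median(q,0),np.percentile(q[:,2],97),cv2.minAreaRect(q[:,:2].astype(np.float32)))
    k=(h[...,0]>15)&(h[...,0]<35)&(h[...,1]>120)&(P[...,2]>130)&(P[...,2]<170)
    if k.sum()>30: q=P[k];print('plate',np.median(q[:,2]),cv2.minAreaRect(q[:,:2].astype(np.float32)))
    if n=='wrist': save('w12',im)
```

```text
59.98 [550.4 137.6 339.9] [3.142e+00 1.000e-03 4.200e-02]
turn 0.001735996044533926
shift [-0.236 -2.074 -0.101]
plate 151.23945846913352 ((549.8850708007812, 191.43603515625), (129.03070068359375, 204.27064514160156), 2.3695180416107178)
top bar 195 [542.01449999 342.82203711 295.70074378] 299.9821853743033 ((544.0033569335938, 343.6652526855469), (88.26729583740234, 12.919776916503906), 3.3852334022521973)
plate 152.6916700567233 ((335.66339111328125, -209.83941650390625), (1096.6937255859375, 181.42477416992188), 60.97599792480469)
```

View pics/w12.png

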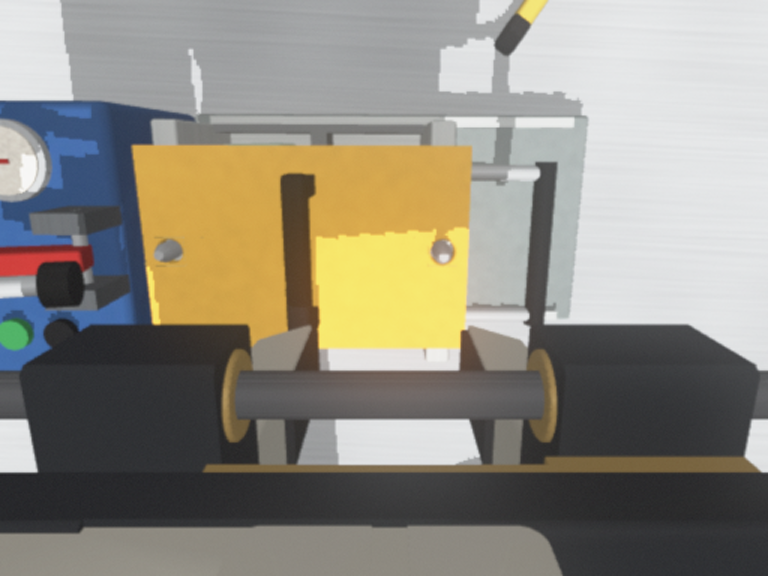

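The tray is home with the plate flush, and the clamp is still up with its bar at y≈343. I'm going to grip it.

Call:
step_arm:
  targets: [0.6,0,-0.4,-0.1,0,0,0,0.6,-0.23,-0.8,-0.1,0,0,0,0.6,-0.23,-1,-0.1,0,0,0,0.6,-0.23,-1,-0.1,0,0,0]

```text
time: 60.58
tool_pos: [524.2, 235.0, 350.3]
tcp_rot: [3.141, 0.0, 0.041]
contact_force: [0.4, -0.0, 0.2]
grip_width: 54.8
finger_force: 0.0
```

Call:
step_arm:
  targets: [0.6,0,-0.5,0,0,0,0,0.6,0,-1,0,0,0,0,0.6,0,-1.0,0,0,0,0,0.6,0,-1.0,0,0,0,0]

```text
time: 61.08
tool_pos: [520.7, 333.4, 350.1]
tcp_rot: [3.14, 0.0, 0.039]
contact_force: [0.9, -0.4, 0.7]
grip_width: 55.3
finger_force: 0.0
```

Run:
```python
from h import *
rel(518.2,343.8,295.4,2.3)
```

```text
61.08 [520.7 333.4 350.1] [3.14  0.    0.039]
turn -0.0017450344675757556
shift [-0.021 -0.106  0.547]
```

Call:
step_arm:
  targets: [0.6,-0.02,-0.1,0,0,0,0,0.6,-0.02,-0.1,0.2,0,0,0,0.6,-0.02,-0.1,0.4,0,0,0,0.6,-0.02,-0.1,0.54,0,0,0,0.6,-0.02,-0.1,0.54,0,0,0,0,-0.02,-0.1,0.54,0,0,0,0,-0.02,-0.1,0.54,0,0,0,0,-0.02,-0.1,0.54,0,0,0,0,-0.02,-0.1,0.54,0,0,0,0,-0.02,-0.1,0.54,0,0,0,0,-0.02,-0.1,0.54,0,0,0]

```text
time: 62.45
tool_pos: [517.5, 344.7, 296.7]
tcp_rot: [3.141, -0.0, 0.04]
contact_force: [-0.2, -0.8, 0.2]
grip_width: 15.1
finger_force: 30.0
```

Call:
step_arm:
  targets: [0,0,0.09,-0.012,0,0,0,0,0,0.18,-0.018,0,0,0,0,0,0.27,-0.018,0,0,0,0,0,0.36,-0.01,0,0,0,0,0,0.48,0.013,0,0,0,0,0,0.6,0.043,0,0,0,0,0,0.71,0.09,0,0,0,0,0,0.816,0.141,0,0,0,0,0,0.966,0.243,0,0,0,0,0,0.966,0.243,0,0,0]

```text
time: 63.7
tool_pos: [521.0, 246.5, 271.1]
tcp_rot: [3.139, 0.003, 0.038]
contact_force: [-1.6, -2.1, -0.8]
grip_width: 15.1
finger_force: 30.0
```

Call:
step_arm:
  targets: [0,0,0.07,0.06,0,0,0,0,0,0.133,0.123,0,0,0,0,0,0.19,0.19,0,0,0,0,0,0.246,0.264,0,0,0,0,0,0.28,0.315,0,0,0,0,0,0.309,0.367,0,0,0,0,0,0.33,0.405,0,0,0,0,0,0.33,0.405,0,0,0]

```text
time: 64.7
tool_pos: [522.2, 214.5, 231.3]
tcp_rot: [3.14, 0.002, 0.04]
contact_force: [-4.3, -3.0, 0.6]
grip_width: 15.0
finger_force: 30.0
```

Call:
step_arm:
  targets: [0,0,0.01,0.03,0,0,0,0,0,0.018,0.05,0,0,0,0,0,0.018,0.05,0,0,0]

```text
time: 65.08
tool_pos: [522.3, 212.3, 226.7]
tcp_rot: [3.139, 0.001, 0.04]
contact_force: [-5.1, -5.2, 4.7]
grip_width: 14.7
finger_force: 30.0
```

Call:
step_arm:
  targets: [0,0,0.005,0.02,0,0,0,0,0,0.01,0.03,0,0,0,0,0,0.01,0.03,0,0,0]

```text
time: 65.45
tool_pos: [522.4, 211.0, 223.9]
tcp_rot: [3.138, 0.001, 0.04]
contact_force: [-6.0, -6.2, 5.2]
grip_width: 15.0
finger_force: 30.0
```

Call:
step_arm:
  targets: [0.5,0,0,0,0,0,0,0.5,0,0,0,0,0,0,0.5,0,0,0,0,0,0,0.5,0,0,0,0,0,0,0.5,0,0,0,0,0,0,0.5,0,0,-0.4,0,0,0,0.5,0,0,-0.7,0,0,0,0.5,0,0,-0.7,0,0,0,0,0,0,-0.7,0,0,0,0,0,0,-0.7,0,0,0,0,0,0,-0.7,0,0,0,0,0,0,-0.7,0,0,0]

```text
time: 66.95
tool_pos: [522.7, 212.5, 293.4]
tcp_rot: [3.141, 0.001, 0.04]
contact_force: [-0.0, -0.7, -0.5]
grip_width: 10.6
finger_force: 0.0
```

Call:
step_arm:
  targets: [0,0,0,0.1,0,0,0,0,0,0,0.2,0,0,0,0,0,0,0.3,0,0,0,0,0,0,0.36,0,0,0,0,0,0,0.36,0,0,0,0,0,0,0.36,0,0,0]

```text
time: 67.7
tool_pos: [523.0, 212.6, 258.2]
tcp_rot: [-3.142, -0.001, 0.04]
contact_force: [-0.1, 0.5, -0.9]
grip_width: -0.1
finger_force: 0.0
```

Call:
step_arm:
  targets: [0,0,0,0.02,0,0,0,0,0,0,0.03,0,0,0,0,0,0,0.04,0,0,0,0,0,0,0.05,0,0,0,0,0,0,0.05,0,0,0]

```text
time: 68.32
tool_pos: [522.9, 212.4, 253.2]
tcp_rot: [3.141, -0.001, 0.04]
contact_force: [0.1, -2.1, 4.2]
grip_width: 0.7
finger_force: 1.9
```

Call:
step_arm:
  targets: [0,0,0,0.01,0,0,0,0,0,0,0.02,0,0,0,0,0,0,0.02,0,0,0]

```text
time: 68.7
tool_pos: [523.0, 212.3, 252.9]
tcp_rot: [3.141, -0.002, 0.04]
contact_force: [-2.7, -3.1, 13.4]
grip_width: 0.4
finger_force: 6.9
```

The foot is firmly seated: 13 N with no travel, and the bar centre is at ≈220 mm, which is clamp angle 0. Retreat and check.

Call:
step_arm:
  targets: [0,0,0,-0.4,0,0,0,0,0,0,-0.9,0,0,0,0,-0.5,0.3,-1,0,0,0,0,-1,0.6,-1,0,0,0,0,-1,0.6,-1,0,0,0]

```text
time: 69.32
tool_pos: [422.0, 147.7, 350.9]
tcp_rot: [-3.141, 0.002, 0.039]
contact_force: [0.7, 0.3, 0.1]
grip_width: 0.3
finger_force: 0.0
```

Run:
```python
from h import *
o=st();print(o['contact_force'])
im,d,P,W,ci=cap('wrist');save('w13',im)
h=cv2.cvtColor(im,cv2.COLOR_BGR2HSV)
k=(h[...,0]>15)&(h[...,0]<35)&(h[...,1]>120)&(P[...,2]>130)&(P[...,2]<170)&(np.mgrid[:384,:512][0]<212)
q=P[k];A=np.c_[q[:,:2],np.ones(len(q))];print('plate',np.median(q[:,2]),np.linalg.lstsq(A,q[:,2],rcond=None)[0][:2],cv2.minAreaRect(q[:,:2].astype(np.float32)))
k=(im.max(2)<70)&(P[...,2]>200)&(P[...,2]<250)&(P[...,1]>180)&(P[...,1]<250)&(np.mgrid[:384,:512][0]<212)
q=P[k];print('bar top',np.percentile(q[:,2],95),np.median(q,0))
```

```text
69.33 [422.  147.7 350.9] [-3.141e+00  2.000e-03  3.900e-02]
[0.71690881 0.25376888 0.1143599 ]
plate 151.24973881311988 [0.00026929 0.00091624] ((527.1624145507812, 190.76443481445312), (83.14356994628906, 204.07650756835938), 2.279487371444702)
bar top 227.88279184639313 [532.99466111 209.04895932 226.07992225]
```

View pics/w13.png

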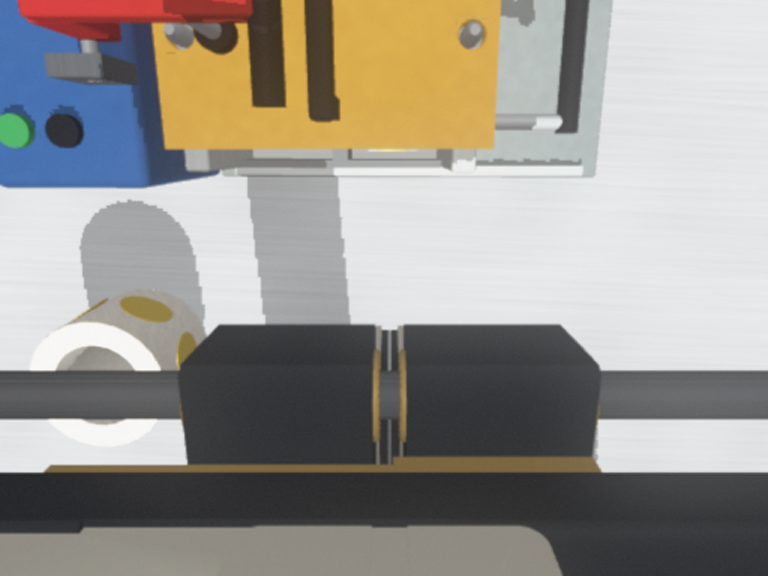

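The clamp foot at (215,35) is on the plate, the plate is flat with its pins through, and the bar top is at 227.9 mm (228 nominal). The robot is clear, so I'm handing in.

```bash
python3 -c "
from plant import bot
print(bot.close_job())"
```

```text
the job is handed in; nothing more can be done
None
```

I handed the job in after about 70 s of robot time: all three bottles stand in their own cells, the plate measured flush over both pins, the tray is fully home, and the clamp foot rests on the plate; I saw no verdict from the judge.

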